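Stack the parts cases on the docking plate and lock them

TASK

Lay the power adapter that is on the docking plate flat on the bench, clear of the plate and its slide, and stack all the lidded storage cases on the docking plate in order of height, tallest at the bottom and shortest on top, every case upright with all its feet down in the recesses beneath it. Pull the plate's lock slide fully open, dock the tallest case and push the slide fully home over its flange before you stack any other case on it. Leave the other things on the bench where they are.

Things in the scene. Friction and masses are not known exactly. Their poses are not given: they have to be found in the camera images.
- dock: docking plate screwed to the bench (fixed, pose varies): a plate 110 (its x) by 70 mm (its y), 14 mm high, with four corner recesses 16 x 16 mm, 6 mm deep, centred at x +-39, y +-19 mm; a lock slide on a bed in front of its -x end, bed reaching to x -160 mm. Origin: centre of the plate's underside, on the bench; x along its length, away from the slide, z up
- dock_floor (a point): centre of the docking plate at the level of its recess floors (8 mm above the bench); axes as the dock. Overhead, the front edge of a shelf hangs over the bench at world x = 0.63 m, 0.53 m above the bench: keep wrists clear of it
- lock_slide (a joint): lock slide of the dock, metres: 0 = fully home (locked; its tongue, 24 mm wide and 20.5 to 26 mm above the bench, reaches 8 mm over the end flange of a docked case), 0.040 = fully open (moved 40 mm toward the dock's -x). It stays where it is left; 1.5 N friction
- lock_grip (a point): point inside the lock slide's upright grip, a black paddle 26 (along dock x) by 14 mm (along dock y, pinch it here), from 25 to 75 mm above the bench; this point is 60 mm above the bench on its middle plane and moves with the slide (dock x = -85 mm when locked, -125 mm when open). Axes as the dock
- case_66: lidded storage case, white tub, grey lid: 100 (its x) by 60 (its y) by 66 mm high, 0.1 to 0.4 kg; cases differ only in height (66, 56, 46, 36), some are absent. Grip the flat long sides across the 60 mm. At the short ends the tub is set back 12 mm over a flange 6.5 to 11 mm up. Origin: centre of footprint at the underside of the feet; z up
- case_66_top (a point): centre of the 66 mm case's lid at recess-floor level, 60 mm above its origin, 6 mm under the rim: the origin of a case stacked here comes to this point. Recesses as in the dock. Every case has 4 tapered round feet, 12 mm across, 6.5 mm high, at x +-39, y +-19 mm: 2 mm play a side in the recesses, either way round. Axes as the case
- case_56: lidded storage case, white tub, grey lid: 100 (its x) by 60 (its y) by 56 mm high, 0.1 to 0.4 kg; cases differ only in height (66, 56, 46, 36), some are absent. Grip the flat long sides across the 60 mm. At the short ends the tub is set back 12 mm over a flange 6.5 to 11 mm up. Origin: centre of footprint at the underside of the feet; z up
- case_56_top (a point): centre of the 56 mm case's lid at recess-floor level, 50 mm above its origin, 6 mm under the rim: the origin of a case stacked here comes to this point. Recesses as in the dock. Every case has 4 tapered round feet, 12 mm across, 6.5 mm high, at x +-39, y +-19 mm: 2 mm play a side in the recesses, either way round. Axes as the case
- case_46: lidded storage case, white tub, grey lid: 100 (its x) by 60 (its y) by 46 mm high, 0.1 to 0.4 kg; cases differ only in height (66, 56, 46, 36), some are absent. Grip the flat long sides across the 60 mm. At the short ends the tub is set back 12 mm over a flange 6.5 to 11 mm up. Origin: centre of footprint at the underside of the feet; z up
- case_46_top (a point): centre of the 46 mm case's lid at recess-floor level, 40 mm above its origin, 6 mm under the rim: the origin of a case stacked here comes to this point. Recesses as in the dock. Every case has 4 tapered round feet, 12 mm across, 6.5 mm high, at x +-39, y +-19 mm: 2 mm play a side in the recesses, either way round. Axes as the case
- case_36: lidded storage case, white tub, grey lid: 100 (its x) by 60 (its y) by 36 mm high, 0.1 to 0.4 kg; cases differ only in height (66, 56, 46, 36), some are absent. Grip the flat long sides across the 60 mm. At the short ends the tub is set back 12 mm over a flange 6.5 to 11 mm up. Origin: centre of footprint at the underside of the feet; z up
- case_36_top (a point): centre of the 36 mm case's lid at recess-floor level, 30 mm above its origin, 6 mm under the rim: the origin of a case stacked here comes to this point. Recesses as in the dock. Every case has 4 tapered round feet, 12 mm across, 6.5 mm high, at x +-39, y +-19 mm: 2 mm play a side in the recesses, either way round. Axes as the case
- power_brick: black power adapter block, 108 (its x) by 48 (its y) by 29 mm, 0.26 kg, left lying along the docking plate, on top of it (14 mm above the bench), about 28 mm off centre away from the slide. Grip it across the 48 mm. Origin: centre of its underside; z up. The bench is free about world x 0.45, y 0.30 (its left edge is near y 0.36)
- solder_spool: spool of wire, 52 mm across, 33 mm high; bystander to leave alone; origin at the centre of its underside
- screw_dish: round metal dish of screws, 95 mm across, 18 mm high; bystander to leave alone; origin at the centre of its underside
- case_fan: small black fan, 60 x 60 x 14 mm; bystander to leave alone; origin at the centre of its underside
Mind the look-alikes: they are no part of the job. Leave any green look-alike of the case_66 alone.

How it is judged:
By the outcome, as a careful person would: the job done as asked, in the order asked, and still so for the second after the job is handed in, with the robot touching nothing.
Of case_66, case_56, case_46, case_36 only 3 to 4 are there at a start; the rules pass over those that are not, and their reading is None.
At some moment in a run one of case_66, case_56, case_46, case_36 may be knocked a few centimetres aside while the robot is not near it.
Once in a run the grip may slacken for a moment while it holds something.
It also fails if it takes over 208 s, if anything falls off the work surface, if the arm or the gripper's body presses on something with over 40 N, if the wrist force passes 120 N, or if a joint passes its speed limit or range.

ROBOT

A 6-joint arm with a two-finger parallel gripper is mounted at the origin on a cart in front of the work surface, level with it; the furniture and walls round the work are solid. World frame = base frame: x ahead of the robot, y to its left, z up, the work surface at z = 0. Lengths are in m, angles in rad, forces in N, time in s.
With the tool pointing down it reaches from about 0.425 to 0.95 m from the base axis. Payload 3.5 kg.
Tool frame: the origin (TCP) lies on the centre line of the jaws, within the pads' length; the fingertips stand 14 mm ahead of it and the grasp point (between the pads) lies 5 mm behind it (robot.finger_overhang is the distance from the TCP to the fingertips, in m); z points along the fingers, y is the line along which they close (so a half turn about z gives the same grasp; the last joint's range is limited). The gripper opens to 85 mm and grips with 20 to 120 N. Pads are 22 mm wide; open, the fingers measure 114 mm over their backs; the gripper's body (76 mm by 85 mm) begins 54 mm behind the grasp point. The pads swing forward as they close: fully open they stand 13 mm farther back than shut.
Start: joints at [-1.374, 0.286, 1.577, -0, 1.279, -0.15], TCP at [0.229, -0.635, 0.245] pointing down, gripper open.
Joint ranges: [-2.77, 2.77], [-0.9, 2.22], [0.21, 2.48], [-1.53, 4.67], [0.24, 2.81], [-2.84, 2.84]. Speed limits (rad/s): [2.79, 2.79, 3.14, 3.14, 3.14, 3.14].

INTERFACE

Orientations are given as a 3x3 rotation matrix whose columns are the frame's x, y, z axes.
In Python, from bench import robot, vision gives the robot as it stands. The module is installed in compiled form; this text tells all that it offers.
- The arm moves only by the tool apply_moves, never from a script. Its argument "series" is one flat list of numbers, 5 for each row, row after row: the shift along the tool's x, y, z in m, then the turn about the tool's z in degrees, then the closure, from 0 (fully open) to 1 (shut). In form: [dx, dy, dz, yaw, jaw, dx, dy, dz, yaw, jaw, ...]. A call has 1 to 8 rows; each row is the pose to reach, as a shift and turn from the pose commanded when the call began, along the tool's axes at that moment; what a row does not reach only later rows make up. A row lasts 1/10 s, in which the tool goes at most 50 mm and 8.59 degrees, less where a joint would pass 70% of its speed; a pose out of reach is approached as far as the arm can. A call with a gripper value outside its range is refused whole. The fingers move at their own pace and stop on an object; "newtons" is the grip in N (left out, the last holds). Time passes only in rows, so rows that repeat a pose let the fingers close. It gives the time, the measured TCP pose, the force and the opening at its end, in the units of the state.
- robot.state(): the state, without advancing time (a new reading comes with each control period).
- vision.grab_frame(name): name is "side" or "top"; returns a dict with "img" (420x560x3 uint8, blue, green, red), "mtx" (3x3 intrinsics, pixels), "k1" (the pictures are not rectified: a ray, as slopes to the right and down, at radius r is drawn at 1 + k1 r^2 times it, then the intrinsics apply), "R" (3x3) and "t" (3): a world point X has camera coordinates R X + t. Camera axes: x right, y down, z forward; pixel columns grow to the right and rows downward; lengths in m; the calibration is good to about 2 mm. A picture is of the moment at which its call begins. There is no depth.
- robot.hand_in(): hands the job in, once; it reports no verdict.
The state is a dict: "time": time; "q": joint angles; "joint_vel": joint speeds; "tau": joint torques, N m; "tcp_pos": TCP position; "orientation": TCP orientation; "wrist_force": force on the tool from outside, world axes, zero at the start; "wrist_torque": the same for the moment, N m; "opening": opening from 0.0 (shut) to 1.0 (fully open).
Only numpy, scipy, OpenCV 4.12 (cv2) and the standard library are available. Lean on these libraries where they do the work, as an engineer would, in place of code of your own. Each camera call takes 0.05 s, during which the arm holds its last target. There are 200 camera calls.

## Working session

There is one attempt and no reset: what is moved stays moved. The work goes in short steps, Python scripts to look and compute and a tool call to move; the robot and the scene stay as the last step left them, time stands still between calls to the robot, and variables do not carry over. Pictures are saved under pics/ and viewed, on a budget of 14 in all, crops included, one or two more only if the job needs it, and the job is handed in when it is done.

Besides the shell and the picture viewer there is one more tool, called after "Request:" as name(argument=value, ...) on one line, values as JSON. apply_moves: Moves the arm, as the interface text tells. Its arguments: {"type":"object","properties":{"series":{"type":"array","items":{"type":"number"}},"newtons":{"type":"number"}},"required":["series"]}

```bash
mkdir -p pics; cat > h.py <<'E'
import numpy as np, cv2
from bench import robot, vision
def grab(n):
    f=vision.grab_frame(n); return f
def ray(f,uv):
    K=np.array(f["mtx"]);p=np.linalg.solve(K,np.array([uv[0],uv[1],1.0]))[:2]
    s=p.copy()
    for _ in range(30): s=p/(1+f["k1"]*(s@s))
    R=np.array(f["R"]);t=np.array(f["t"])
    return -R.T@t, R.T@np.array([s[0],s[1],1])
def onz(f,uv,z):
    o,d=ray(f,uv); return o+d*(z-o[2])/d[2]
def proj(f,X):
    c=np.array(f["R"])@np.array(X)+np.array(f["t"]);s=c[:2]/c[2];s=s*(1+f["k1"]*(s@s))
    return (np.array(f["mtx"])@np.array([s[0],s[1],1]))[:2]
E
python3 - <<'E'
from h import *
for n in("top","side"):
    f=grab(n);cv2.imwrite(f"pics/{n}0.png",f["img"]);np.save(f"pics/{n}0.npy",f,allow_pickle=True)
    print(n,-np.array(f["R"]).T@f["t"],f["R"],f["mtx"],f["k1"])
print(robot.state(),robot.finger_overhang)
E
```

```text
top [ 0.36898143 -0.13962109  0.97301473] [[ 9.25237575e-03 -9.99956903e-01  7.65845460e-04]
 [-9.81093424e-01 -9.22589181e-03 -1.93314707e-01]
 [ 1.93313441e-01  1.03725436e-03 -9.81136503e-01]] [[401.76718119   0.         283.30634817]
 [  0.         401.76718119 204.17775341]
 [  0.           0.           1.        ]] -0.009414447566426586
side [0.39326151 0.8011286  0.57328901] [[-0.99027827 -0.13887388  0.0079367 ]
 [-0.07177982  0.4613057  -0.88433291]
 [ 0.1191495  -0.87630536 -0.46678936]] [[430.88382695   0.         278.68890779]
 [  0.         430.88382695 211.52820222]
 [  0.           0.           1.        ]] 0.034284570610218085
{'time': 0.1, 'q': array([-1.37400880e+00,  2.87133737e-01,  1.57803531e+00,  3.57215712e-05,
        1.27859366e+00, -1.50019075e-01]), 'joint_vel': array([-0.00097337, -0.00082681, -0.00186277,  0.00069095, -0.00098319,
       -0.00184363]), 'tau': array([ 1.02085753e-03, -4.07298160e+01, -2.93698597e+01, -1.43505195e-04,
        3.41494801e-03,  1.07598095e-05]), 'tcp_pos': array([ 0.22934207, -0.6342458 ,  0.24404513]), 'orientation': array([[ 9.40466510e-01,  3.39886143e-01, -3.90739862e-04],
       [ 3.39886179e-01, -9.40464156e-01,  2.13485140e-03],
       [ 3.58129572e-04, -2.14056332e-03, -9.99997645e-01]]), 'wrist_force': array([ 0.05578031, -0.60503494,  0.37739386]), 'wrist_torque': array([ 0.00123757, -0.00446873,  0.06003577]), 'opening': 0.9985648134338055} 0.014
```

View pics/top0.png

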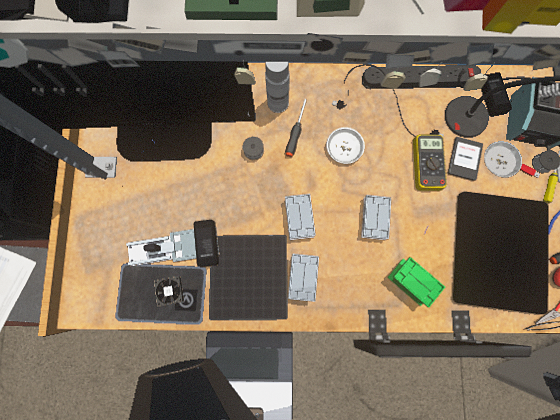

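View pics/side0.png

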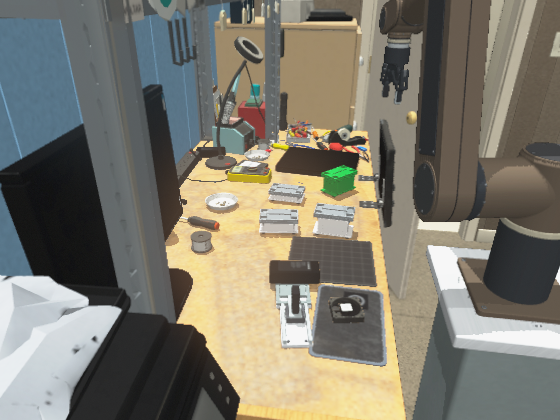

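The top view shows the dock at about (130–215, 225–262), slide on the left and brick at (205,243). Three grey cases are at (299,217), (376,218) and (304,278), with the green look-alike at (417,281). I'll zoom in on both views.

```bash
python3 - <<'E'
from h import *
a=cv2.imread("pics/top0.png")[185:310,115:405];b=cv2.imread("pics/side0.png")[165:360,250:395]
cv2.imwrite("pics/c0.png",cv2.resize(a,(800,345),interpolation=cv2.INTER_CUBIC))
cv2.imwrite("pics/c1.png",cv2.resize(b,None,fx=3,fy=3,interpolation=cv2.INTER_CUBIC))
E
```

```text
(no output)
```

View pics/c0.png

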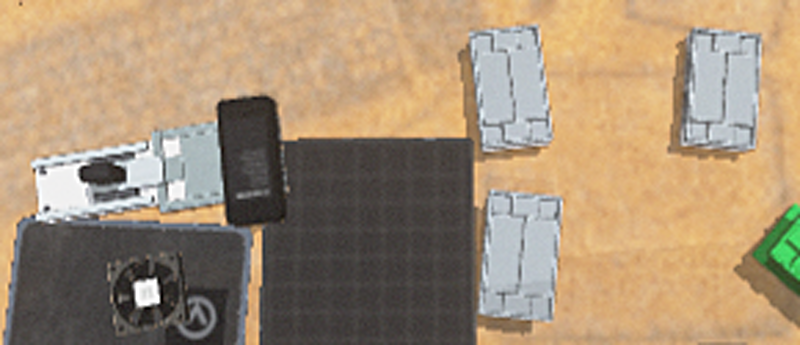

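View pics/c1.png

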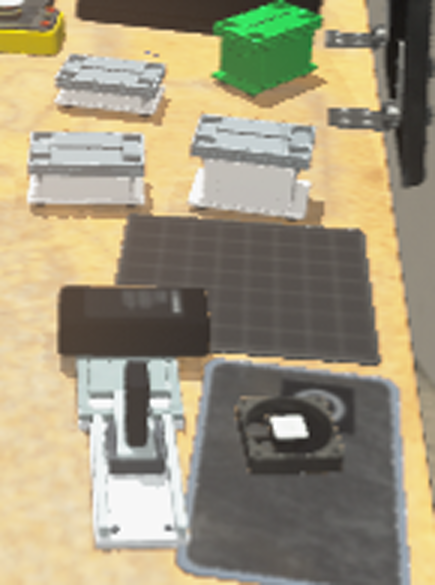

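```bash
cat >> h.py <<'E'
def mask(img,kind):
    b,g,r=[img[...,i].astype(int) for i in range(3)]
    if kind=="grey": m=(abs(b-r)<35)&(abs(g-r)<25)&(r>95)
    if kind=="black": m=(np.maximum(np.maximum(b,g),r)<75)
    return m.astype(np.uint8)*255
def blobs(img,kind,roi,amin=60):
    m=np.zeros(img.shape[:2],np.uint8);x0,y0,x1,y1=roi
    m[y0:y1,x0:x1]=mask(img,kind)[y0:y1,x0:x1]
    cs,_=cv2.findContours(m,cv2.RETR_EXTERNAL,cv2.CHAIN_APPROX_NONE)
    return [c for c in cs if cv2.contourArea(c)>amin]
def quad(f,c,z):
    w=np.array([onz(f,p,z)[:2] for p in c.reshape(-1,2)])
    (cx,cy),(w_,h_),a=cv2.minAreaRect((w*1000).astype(np.float32))
    if w_<h_: w_,h_,a=h_,w_,a+90
    return np.round([cx,cy,w_,h_,a],1)   # mm, long-axis angle deg
E
python3 - <<'E'
from h import *
T=np.load("pics/top0.npy",allow_pickle=True).item();S=np.load("pics/side0.npy",allow_pickle=True).item()
for c in blobs(T["img"],"grey",(110,185,410,310)):
    print("T",cv2.boundingRect(c),[quad(T,c,z).tolist() for z in (0.014,.036,.046,.056,.066)])
for c in blobs(S["img"],"grey",(250,160,395,360)):
    r=cv2.minAreaRect(c);print("S",cv2.boundingRect(c),cv2.boxPoints(r).round(0).tolist())
E
```

```text
T (162, 285, 11, 12) [[351.4, 130.4, 26.8, 22.3, 11.7], [351.8, 124.2, 26.1, 21.8, 11.7], [352.0, 121.4, 25.9, 21.6, 11.7], [352.2, 118.6, 25.6, 21.4, 11.7], [352.4, 115.8, 25.3, 21.1, 11.7]]
T (286, 253, 33, 52) [[378.3, -184.3, 118.7, 68.4, 174.8], [378.1, -183.3, 116.0, 66.9, 174.8], [378.0, -182.8, 114.8, 66.2, 174.8], [377.9, -182.3, 113.5, 65.4, 174.8], [377.8, -181.9, 112.3, 64.7, 174.8]]
T (116, 229, 91, 81) [[401.0, 145.3, 206.7, 186.6, 90.6], [400.3, 138.8, 201.9, 182.4, 90.6], [400.0, 135.8, 199.8, 180.4, 90.6], [399.6, 132.8, 197.6, 178.5, 90.6], [399.3, 129.9, 195.4, 176.5, 90.6]]
T (361, 195, 30, 45) [[529.0, -363.3, 106.6, 66.7, 174.0], [525.3, -358.1, 104.1, 65.2, 174.0], [523.6, -355.8, 103.0, 64.5, 174.0], [522.0, -353.5, 101.9, 63.8, 174.0], [520.3, -351.1, 100.8, 63.1, 174.0]]
T (285, 194, 31, 46) [[528.7, -177.9, 107.8, 63.5, 7.1], [525.0, -177.1, 105.3, 62.0, 7.1], [523.3, -176.7, 104.2, 61.4, 7.1], [521.7, -176.3, 103.1, 60.7, 7.1], [520.0, -175.9, 102.0, 60.0, 7.1]]
S (332, 303, 21, 15) [[332.0, 303.0], [352.0, 303.0], [352.0, 317.0], [332.0, 317.0]]
S (348, 2
[... 151 characters left out ...]
6.0, 360.0]]
S (289, 236, 88, 51) [[287.0, 279.0], [291.0, 235.0], [379.0, 242.0], [376.0, 286.0]]
S (259, 209, 39, 25) [[259.0, 209.0], [297.0, 209.0], [297.0, 233.0], [259.0, 233.0]]
S (313, 203, 42, 36) [[311.0, 234.0], [315.0, 202.0], [355.0, 207.0], [351.0, 239.0]]
S (360, 189, 35, 108) [[360.0, 189.0], [394.0, 189.0], [394.0, 296.0], [360.0, 296.0]]
S (268, 183, 37, 21) [[267.0, 199.0], [269.0, 182.0], [305.0, 186.0], [303.0, 204.0]]
S (374, 179, 10, 26) [[372.0, 180.0], [378.0, 179.0], [384.0, 203.0], [378.0, 205.0]]
S (372, 160, 8, 18) [[372.0, 160.0], [379.0, 160.0], [379.0, 177.0], [372.0, 177.0]]
S (250, 160, 19, 15) [[250.0, 160.0], [268.0, 160.0], [268.0, 174.0], [250.0, 174.0]]
```

```bash
python3 - <<'E'
from h import *
a=cv2.imread("pics/top0.png");b=cv2.imread("pics/side0.png")
o=np.zeros((600,800,3),np.uint8)
for i,(x,y) in enumerate([(276,190),(278,249),(352,190)]):
    o[0:360,i*266:i*266+264]=cv2.resize(a[y:y+60,x:x+44],None,fx=6,fy=6,interpolation=cv2.INTER_CUBIC)
for i,(x,y) in enumerate([(256,202),(310,200),(265,178)]):
    o[360:600,i*266:i*266+264]=cv2.resize(b[y:y+40,x:x+44] if i!=1 else b[y:y+40,x:x+44],None,fx=6,fy=6,interpolation=cv2.INTER_CUBIC)
cv2.imwrite("pics/c2.png",o)
E
```

```text
(no output)
```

View pics/c2.png

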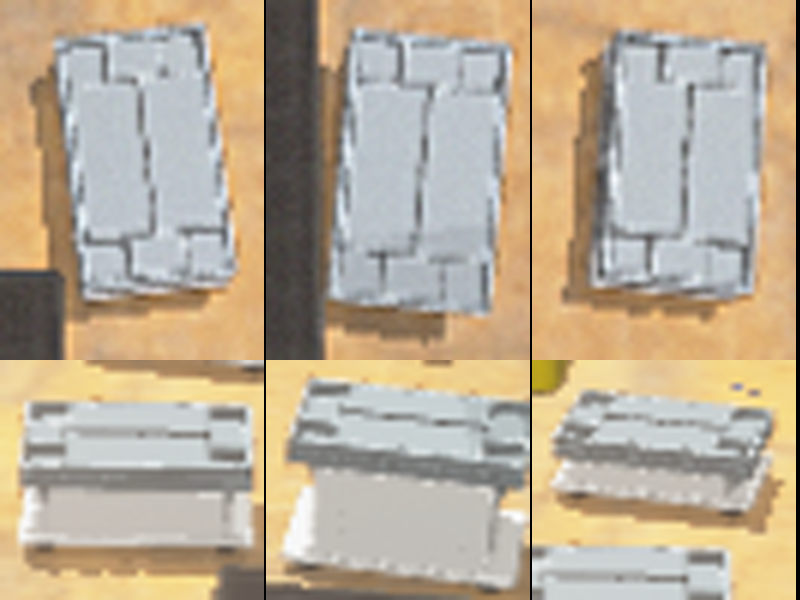

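```bash
python3 - <<'E'
from h import *
T=np.load("pics/top0.npy",allow_pickle=True).item();S=np.load("pics/side0.npy",allow_pickle=True).item()
D={"A":([(285.2,196.3),(310.2,194.7),(315.2,236.3),(290.7,239)],[((259.3,219.8),(259.7,232)),((297.7,220.7),(297.3,232.8))]),
"B":([(292.3,254.3),(319,256.8),(315.3,301),(288.7,298.7)],[((313.7,215.8),(313.2,232.5)),((352.8,220),(352,237.5))]),
"C":([(365.3,195.3),(390.8,197.5),(388.3,239),(362,237)],[((268.8,191.3),(268.3,199.2)),((301,195.5),(300.5,203.3))])}
for k,(t,s) in D.items():
    for a,b in s:
        P=onz(S,b,.0065);o,d=ray(S,a)
        l=((P-o)[1])/d[1];print(k,P.round(4),"h",(o+l*d).round(4))
    for z in(.036,.046,.056,.066):
        q=np.array([onz(T,p,z)[:2] for p in t]);e=np.linalg.norm(np.roll(q,-1,0)-q,axis=1)*1000
        v=(q[0]+q[1]-q[2]-q[3]);print(k,z,q.mean(0).round(4),e.round(1),np.degrees(np.arctan2(v[1],v[0])).round(1))
E
```

```text
A [ 0.5707 -0.1432  0.0065] h [ 0.5713 -0.1432  0.0425]
A [ 0.4742 -0.1539  0.0065] h [ 0.4742 -0.1539  0.0422]
A 0.036 [ 0.5246 -0.1791] [ 59.8 100.2  57.7 102.9] 7.1
A 0.046 [ 0.523  -0.1787] [ 59.2  99.2  57.1 101.8] 7.1
A 0.056 [ 0.5213 -0.1782] [ 58.6  98.1  56.5 100.7] 7.1
A 0.066 [ 0.5197 -0.1778] [57.9 97.  55.9 99.6] 7.1
B [ 0.4337 -0.1617  0.0065] h [ 0.4347 -0.1617  0.0554]
B [ 0.3348 -0.1519  0.0065] h [ 0.3372 -0.1519  0.057 ]
B 0.036 [ 0.3826 -0.1873] [ 62.1 100.3  60.6 100.8] -4.8
B 0.046 [ 0.3824 -0.1868] [61.5 99.2 60.  99.7] -4.8
B 0.056 [ 0.3823 -0.1863] [60.8 98.1 59.3 98.6] -4.8
B 0.066 [ 0.3821 -0.1858] [60.1 97.1 58.7 97.6] -4.8
C [ 0.5794 -0.336   0.0065] h [ 0.5779 -0.336   0.0326]
C [ 0.482  -0.3238  0.0065] h [ 0.4814 -0.3238  0.0319]
C 0.036 [ 0.5248 -0.3595] [ 61.   99.9  61.6 100.6] -6.0
C 0.046 [ 0.5231 -0.3571] [60.3 98.8 60.9 99.5] -6.0
C 0.056 [ 0.5215 -0.3548] [59.7 97.7 60.3 98.5] -6.0
C 0.066 [ 0.5198 -0.3524] [59.  96.7 59.6 97.4] -6.0
```

```bash
python3 - <<'E'
from h import *
T=np.load("pics/top0.npy",allow_pickle=True).item();S=np.load("pics/side0.npy",allow_pickle=True).item()
D={"A":([(285.2,196.3),(310.2,194.7),(315.2,236.3),(290.7,239)],"near 259.3,219.8 / 297.7,220.7 far 260.7,209.2/297.3,209.8"),
"B":([(292.3,254.3),(319,256.8),(315.3,301),(288.7,298.7)],"near 313.7,215.8 / 352.8,220 far 317.3,203.8"),
"C":([(365.3,195.3),(390.8,197.5),(388.3,239),(362,237)],"near 268.8,191.3 /301,195.5 far 273,183 / 305,186.3")}
for k,(t,s) in D.items():
    print(k,s)
    for z in(.036,.046,.056,.066):
        print(z,[proj(S,onz(T,t[i],z)).round(1).tolist() for i in (0,3,1,2)])
E
```

```text
A near 259.3,219.8 / 297.7,220.7 far 260.7,209.2/297.3,209.8
0.036 [[258.7, 222.0], [299.1, 222.4], [261.1, 211.1], [298.6, 211.8]]
0.046 [[259.5, 218.6], [299.6, 219.0], [261.8, 208.0], [299.1, 208.7]]
0.056 [[260.3, 215.2], [300.1, 215.6], [262.6, 204.8], [299.6, 205.5]]
0.066 [[261.1, 211.8], [300.7, 212.2], [263.3, 201.6], [300.1, 202.3]]
B near 313.7,215.8 / 352.8,220 far 317.3,203.8
0.036 [[313.1, 222.7], [353.1, 227.2], [316.6, 211.6], [354.5, 216.0]]
0.046 [[313.5, 219.3], [353.3, 223.7], [317.0, 208.5], [354.7, 212.7]]
0.056 [[314.0, 215.9], [353.5, 220.2], [317.5, 205.3], [354.9, 209.5]]
0.066 [[314.5, 212.5], [353.7, 216.7], [317.9, 202.1], [355.1, 206.2]]
C near 268.8,191.3 /301,195.5 far 273,183 / 305,186.3
0.036 [[269.0, 190.5], [302.5, 194.3], [273.7, 182.3], [305.7, 185.7]]
0.046 [[269.6, 187.8], [303.0, 191.5], [274.2, 179.7], [306.2, 183.1]]
0.056 [[270.2, 185.0], [303.5, 188.7], [274.8, 177.1], [306.6, 180.4]]
0.066 [[270.9, 182.2], [303.9, 185.8], [275.4, 174.4], [307.0, 177.7]]
```

Triangulation identifies A as 46, B as 56 (the tallest) and C as 36. Next are the dock and brick.

```bash
python3 - <<'E'
from h import *
a=cv2.imread("pics/top0.png");b=cv2.imread("pics/side0.png")
o=np.zeros((600,800,3),np.uint8)
p=cv2.resize(a[215:270,120:222],None,fx=5,fy=5,interpolation=cv2.INTER_CUBIC);o[:p.shape[0],:p.shape[1]]=p
p=cv2.resize(b[255:350,265:325],None,fx=4.5,fy=4.5,interpolation=cv2.INTER_CUBIC);o[:p.shape[0],520:520+p.shape[1]]=p
cv2.imwrite("pics/c3.png",o)
E
```

```text
(no output)
```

View pics/c3.png

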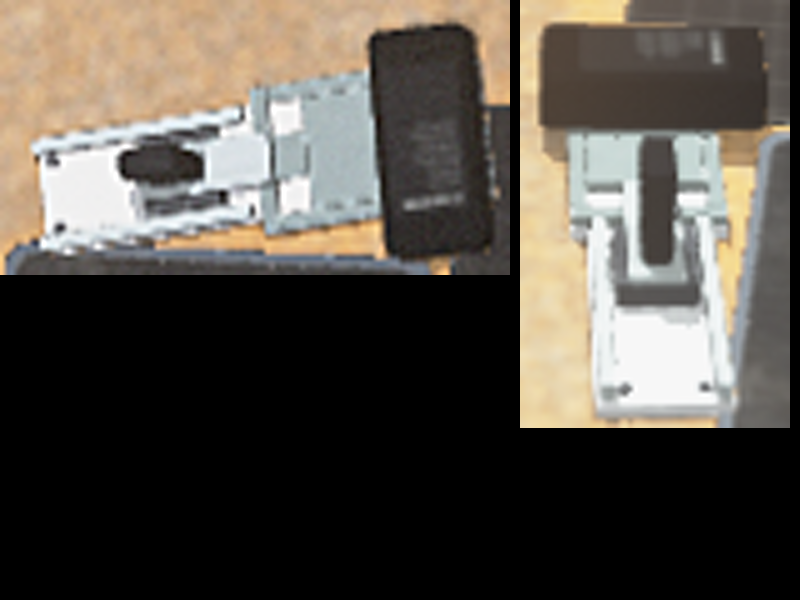

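```bash
python3 - <<'E'
from h import *
T=np.load("pics/top0.npy",allow_pickle=True).item();S=np.load("pics/side0.npy",allow_pickle=True).item()
z5=lambda p:(120+p[0]/5-.4,215+p[1]/5-.4)
P={k:onz(T,z5(v),z) for k,v,z in [("plTL",(250,88),.014),("plBL",(268,233),.014),("plT2",(368,73),.014),("plB2",(382,215),.014),("bedTL",(35,148),.01),("bedBL",(45,248),.01),("recT",(285,115),.012),("recB",(294,195),.012)]}
for k,v in P.items(): print(k,(v*1000).round(1))
u=(P["plTL"]-P["plBL"])[:2];L=np.linalg.norm(u);y=u/L;x=np.array([y[1],-y[0]])
e1=(P["plT2"]-P["plTL"])[:2];e2=(P["plB2"]-P["plBL"])[:2]
print("width",L,"yaw from end",np.degrees(np.arctan2(x[1],x[0])),"edges",[np.degrees(np.arctan2(e[1],e[0])) for e in(e1,e2)],
 "bed",np.degrees(np.arctan2(*(P["plTL"]+P["plBL"]-P["bedTL"]-P["bedBL"])[[1,0]])),"rec",np.degrees(np.arctan2(*(P["recT"]-P["recB"])[[1,0]]))-90, np.linalg.norm(P["recT"]-P["recB"]))
a=np.radians(-81)
for yaw in(-78,-80,-82):
    a=np.radians(yaw);x=np.array([np.cos(a),np.sin(a)])
    print(yaw,"centre from plate",((P["plTL"]+P["plBL"])[:2]/2+.055*x)*1000,"rec",((P["recT"]+P["recB"])[:2]/2+.039*x)*1000)
print("side recess-free check: plate end corners in side",proj(S,P["plTL"]),proj(S,P["plBL"]), "seen", [(265+(569-520)/4.5,255+222/4.5),(265+(725-520)/4.5,255+225/4.5)])
# brick
for p in [(370,33),(473,25),(478,243),(388,257)]: print("brick",(onz(T,z5(p),.043)*1000).round(1))
s45=lambda p:(265+(p[0]-520)/4.5-.4,255+p[1]/4.5-.4)
print("brick side near top edge?",[ (onz(S,s45(p),z)*1000).round(1) for p,z in [((542,75),.043),((768,75),.043),((545,25),.043),((755,25),.043),((542,127),.014),((765,130),.014)]])
# paddle
print("paddle top T",(onz(T,z5((160,165)),.075)*1000).round(1),"S",(onz(S,s45((657,142)),.075)*1000).round(1),(onz(S,s45((657,262)),.03)*1000).round(1))
E
```

```text
plTL [486.8 133.8  14. ]
plBL [417.8 120.9  14. ]
plT2 [494.6  77.4  14. ]
plB2 [426.9  67.3  14. ]
bedTL [457.3 236.4  10. ]
bedBL [409.9 227.6  10. ]
recT [474.2 116.7  12. ]
recB [436.  110.1  12. ]
width 0.07013913411145768 yaw from end -79.38804846099598 edges [np.float64(-82.11931185319774), np.float64(-80.46704342590218)] bed -79.87491321746529 rec -80.20330313391173 0.03872094675072326
-78 centre from plate [463.75415627  73.53036296] rec [463.20478804  75.26738757]
-80 centre from plate [461.86966304  73.16405458] rec [461.86851103  75.00764163]
-82 centre from plate [459.97353382  72.86373722] rec [460.52398303  74.79468932]
side recess-free check: plate end corners in side [276.48312074 302.18291821] [311.6487663  301.36430156] seen [(275.8888888888889, 304.3333333333333), (310.55555555555554, 305.0)]
brick [509.6  70.9  43. ]
brick [513.9  22.9  43. ]
brick [412.8  16.3  43. ]
brick [406.   57.3  43. ]
brick side near top edge? [array([510.5,  73. ,  43. ]), array([406.8,  57.2,  43. ]), array([515.5,  32.4,  43. ]), array([415.3,  17.1,  43. ]), array([510.4,  74. ,  14. ]), array([406.5,  60.6,  14. ])]
paddle top T [444.4 154.4  75. ] S [448.9 156.2  75. ] [445.5 177.8  30. ]
```

```bash
cat >> h.py <<'E'
def go(*targets):
    "targets: (x,y,z,tool-y angle deg or None) -> shift in present tool axes, turn deg, from present pose"
    s=robot.state();R=s["orientation"];p=s["tcp_pos"];ya=np.degrees(np.arctan2(R[1,1],R[0,1]))
    print("t",round(s["time"],2),"tcp",p.round(4),"ya",round(ya,2),"open",round(s["opening"],3),"F",s["wrist_force"].round(1))
    for t in targets:
        d=R.T@(np.array(t[:3])-p);a=0 if t[3] is None else -((t[3]-ya+180)%360-180)
        print("  ",t,"->",d.round(4).tolist(),round(a,2))
E
python3 - <<'E'
from h import *
go((.50,-.2,.22,-81.5),(.464,.045,.16,-81.5))
E
```

```text
t 0.1 tcp [ 0.2293 -0.6342  0.244 ] ya -70.13 open 0.999 F [ 0.1 -0.6  0.4]
   (0.5, -0.2, 0.22, -81.5) -> [0.4021, -0.3163, 0.0249] 11.37
   (0.464, 0.045, 0.16, -81.5) -> [0.4515, -0.5589, 0.0854] 11.37
```

Request:
apply_moves(series=[0.402,-0.316,0.025,11.4,0,0.402,-0.316,0.025,11.4,0,0.402,-0.316,0.025,11.4,0,0.402,-0.316,0.025,11.4,0,0.402,-0.316,0.025,11.4,0,0.402,-0.316,0.025,11.4,0,0.402,-0.316,0.025,11.4,0,0.402,-0.316,0.025,11.4,0])

```text
time: 0.9
tcp_pos: [0.4414, -0.2938, 0.2253]
orientation: [[0.989, 0.147, -0.0], [0.147, -0.989, 0.0], [-0.0, -0.0, -1.0]]
wrist_force: [0.2, 0.7, -0.0]
opening: 1.0
```

```bash
python3 - <<'E'
from h import *
go((.464,.045,.16,-81.5))
E
```

```text
t 0.9 tcp [ 0.4414 -0.2938  0.2253] ya -81.55 open 1.0 F [ 0.2  0.7 -0. ]
   (0.464, 0.045, 0.16, -81.5) -> [0.0722, -0.3317, 0.0654] -0.05
```

Request:
apply_moves(series=[0.06,-0.2,0.04,0,0,0.06,-0.2,0.04,0,0,0.06,-0.2,0.04,0,0,0.06,-0.2,0.04,0,0,0.06,-0.2,0.04,0,0,0.06,-0.2,0.04,0,0])

```text
time: 1.5
tcp_pos: [0.4703, -0.0875, 0.1849]
orientation: [[0.989, 0.151, -0.002], [0.151, -0.989, 0.0], [-0.002, -0.001, -1.0]]
wrist_force: [-0.1, -0.2, 0.8]
opening: 1.002
```

```bash
python3 - <<'E'
from h import *
go((.464,.045,.16,-81.5),(.464,.045,.1,-81.5))
E
```

```text
t 1.5 tcp [ 0.4703 -0.0875  0.1849] ya -81.32 open 1.002 F [-0.1 -0.2  0.8]
   (0.464, 0.045, 0.16, -81.5) -> [0.0138, -0.1319, 0.025] 0.18
   (0.464, 0.045, 0.1, -81.5) -> [0.0139, -0.1319, 0.085] 0.18
```

Request:
apply_moves(series=[0.014,-0.132,0.07,0,0,0.014,-0.132,0.07,0,0,0.014,-0.132,0.07,0,0,0.014,-0.132,0.07,0,0,0.014,-0.132,0.07,0,0,0.014,-0.132,0.07,0,0])

```text
time: 2.1
tcp_pos: [0.4666, 0.0417, 0.1169]
orientation: [[0.989, 0.145, 0.002], [0.145, -0.989, -0.001], [0.002, 0.001, -1.0]]
wrist_force: [-0.4, 0.2, 0.1]
opening: 1.003
```

```bash
python3 - <<'E'
from h import *
go((.464,.045,.034,-81.5))
E
```

```text
t 2.1 tcp [0.4666 0.0417 0.1169] ya -81.64 open 1.003 F [-0.4  0.2  0.1]
   (0.464, 0.045, 0.034, -81.5) -> [-0.0023, -0.0038, 0.0829] -0.14
```

Request:
apply_moves(series=[-0.002,-0.003,0.05,0,0,-0.002,-0.003,0.082,0,0,-0.002,-0.003,0.082,0,0,-0.002,-0.003,0.082,0,0.8,-0.002,-0.003,0.082,0,0.8,-0.002,-0.003,0.082,0,0.8,-0.002,-0.003,0.082,0,0.8,-0.002,-0.003,0.082,0,0.8], newtons=50)

```text
time: 2.9
tcp_pos: [0.4654, 0.0454, 0.0366]
orientation: [[0.989, 0.147, 0.006], [0.147, -0.989, -0.002], [0.005, 0.002, -1.0]]
wrist_force: [-0.5, -2.5, 7.2]
opening: 0.545
```

```bash
python3 - <<'E'
from h import *
go((.455,.305,.12,-81.5))
E
```

```text
t 2.9 tcp [0.4654 0.0454 0.0366] ya -81.52 open 0.545 F [-0.5 -2.5  7.2]
   (0.455, 0.305, 0.12, -81.5) -> [0.0285, -0.2581, -0.0839] -0.02
```

Request:
apply_moves(series=[0,0,-0.03,0,0.8,0,0,-0.07,0,0.8,0,0,-0.1,0,0.8,0,0,-0.1,0,0.8])

```text
time: 3.3
tcp_pos: [0.4661, 0.0459, 0.139]
orientation: [[0.989, 0.148, 0.011], [0.148, -0.989, -0.001], [0.011, 0.003, -1.0]]
wrist_force: [0.8, -1.4, -2.8]
opening: 0.547
```

Request:
apply_moves(series=[0.028,-0.258,0,0,0.8,0.028,-0.258,0,0,0.8,0.028,-0.258,0,0,0.8,0.028,-0.258,0,0,0.8,0.028,-0.258,0,0,0.8,0.028,-0.258,0,0,0.8,0.028,-0.258,0,0,0.8,0.028,-0.258,0,0,0.8])

```text
time: 4.1
tcp_pos: [0.4516, 0.3045, 0.1323]
orientation: [[0.989, 0.148, -0.002], [0.148, -0.989, -0.002], [-0.003, 0.001, -1.0]]
wrist_force: [0.7, -0.3, -3.0]
opening: 0.55
```

```bash
python3 - <<'E'
from h import *
go((.455,.305,.026,-81.5))
T=grab("top");np.save("pics/top1.npy",T,allow_pickle=True)
S=grab("side")
o=np.zeros((600,800,3),np.uint8)
p=cv2.resize(T["img"][205:285,50:250],None,fx=4,fy=4,interpolation=cv2.INTER_CUBIC);o[:320]=p
p=cv2.resize(S["img"][220:420,230:400],None,fx=1.4,fy=1.4);o[320:600,:p.shape[1]]=p[:280]
cv2.imwrite("pics/c4.png",o)
E
```

```text
t 4.1 tcp [0.4516 0.3045 0.1323] ya -81.51 open 0.55 F [ 0.7 -0.3 -3. ]
   (0.455, 0.305, 0.026, -81.5) -> [0.0038, -0.0001, 0.1063] -0.01
```

View pics/c4.png

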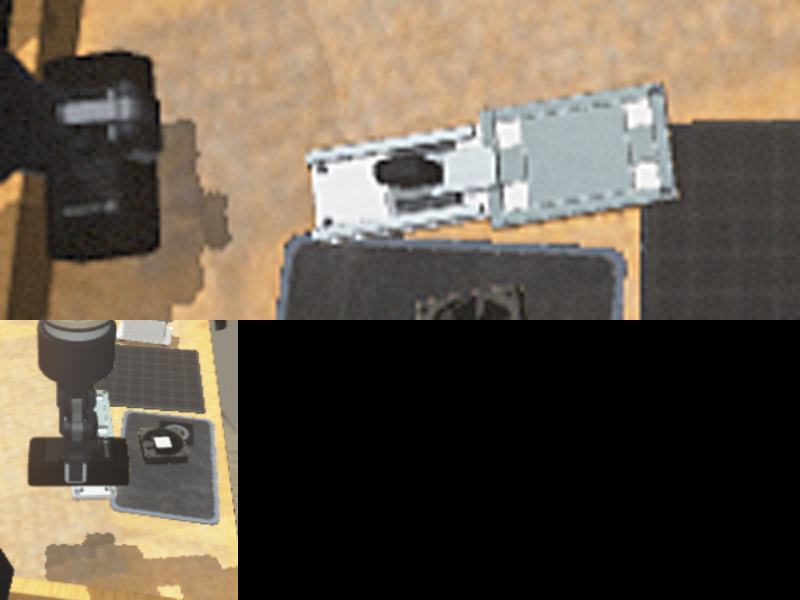

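Request:
apply_moves(series=[0.003,0,0.05,0,0.8,0.003,0,0.095,0,0.8,0.003,0,0.107,0,0.8,0.003,0,0.107,0,0.8])

```text
time: 4.6
tcp_pos: [0.4545, 0.3041, 0.0255]
orientation: [[0.989, 0.145, -0.004], [0.145, -0.989, -0.002], [-0.005, 0.001, -1.0]]
wrist_force: [0.5, 0.5, -2.7]
opening: 0.548
```

```bash
python3 - <<'E'
from h import *
go()
T=np.load("pics/top1.npy",allow_pickle=True).item()
z=lambda p:(50+p[0]/4-.4,205+p[1]/4-.4)
r=[onz(T,z(p),.012)[:2] for p in [(508,133),(638,113),(515,193),(648,174)]]
pl=[onz(T,z(p),.014)[:2] for p in [(482,110),(663,86),(493,228),(677,198)]]
for q in(r,pl):
    q=np.array(q);c=q.mean(0);vx=(q[1]+q[3]-q[0]-q[2])/2;vy=(q[0]+q[1]-q[2]-q[3])/2
    print((c*1000).round(1),np.linalg.norm(vx),np.linalg.norm(vy),np.degrees(np.arctan2(vx[1],vx[0])),np.degrees(np.arctan2(vy[1],vy[0])))
E
```

```text
t 4.6 tcp [0.4545 0.3041 0.0255] ya -81.64 open 0.548 F [ 0.5  0.5 -2.7]
[461.9  74.4] 0.0791152667661919 0.03681599067149915 -80.95590183797749 10.907040231986523
[460.5  73. ] 0.10954202269086172 0.06943782029173223 -80.99136261621857 9.143976878582784
```

Request:
apply_moves(series=[0,0,0.003,0,0.8,0,0,0.003,0,0.3,0,0,0.003,0,0.25,0,0,0.003,0,0.25,0,0,-0.04,0,0.25,0,0,-0.09,0,0.25,0,0,-0.12,0,0.25,0,0,-0.12,0,0.25])

```text
time: 5.4
tcp_pos: [0.4592, 0.3077, 0.1539]
orientation: [[0.989, 0.148, 0.012], [0.148, -0.989, 0.005], [0.013, -0.003, -1.0]]
wrist_force: [1.5, 0.6, -0.2]
opening: 0.749
```

```bash
python3 - <<'E'
from h import *
T=grab("top")
# grip home at dock x -85
a=np.radians(-80.6);c=np.array([.4615,.074]);x=np.array([np.cos(a),np.sin(a)]);print("grip home",c-.085*x,"open",c-.125*x)
for cc in blobs(T["img"],"black",(60,205,200,262),30): print(cv2.boundingRect(cc),quad(T,cc,.075),quad(T,cc,.029))
g=c-.085*x;print(proj(T,[*g,.075]),proj(T,[*g,.03]))
go((g[0],g[1],.15,9.4),(g[0],g[1],.15,-80.6))
E
```

```text
grip home [0.44761729 0.15785863] open [0.44108425 0.19732152]
(144, 244, 17, 8) [444.6 153.6  36.2  15.6  90.6] [448.5 168.6  38.1  16.4  90.6]
(60, 220, 51, 42) [459.2 304.6 118.6  92.1  90.6] [463.8 327.4 124.7  96.8  90.6]
[150.17858941 246.12028472] [156.4009842  247.86656187]
t 5.45 tcp [0.4574 0.3069 0.1507] ya -81.51 open 0.752 F [-0.8 -0.3 -0.4]
   (np.float64(0.44761729320946214), np.float64(0.1578586337365924), 0.15, 9.4) -> [-0.0317, 0.1459, 0.0002] -90.91
   (np.float64(0.44761729320946214), np.float64(0.1578586337365924), 0.15, -80.6) -> [-0.0317, 0.1459, 0.0002] -0.91
```

Request:
apply_moves(series=[-0.032,0.146,0,-90,0,-0.032,0.146,0,-90,0,-0.032,0.146,0,-90,0,-0.032,0.146,0,-90,0,-0.032,0.146,0,-90,0,-0.032,0.146,0,-90,0,-0.032,0.146,0,-90,0,-0.032,0.146,0,-90,0])

```text
time: 6.25
tcp_pos: [0.4442, 0.1565, 0.1452]
orientation: [[0.258, 0.966, -0.003], [0.966, -0.258, -0.0], [-0.001, -0.003, -1.0]]
wrist_force: [-0.1, 0.5, -0.4]
opening: 1.003
```

```bash
python3 - <<'E'
from h import *
go((.4476,.1579,.15,9.4))
E
```

```text
t 6.25 tcp [0.4442 0.1565 0.1452] ya -14.98 open 1.003 F [-0.1  0.5 -0.4]
   (0.4476, 0.1579, 0.15, 9.4) -> [0.0022, 0.0029, -0.0049] -24.38
```

Request:
apply_moves(series=[0.002,0.003,0,-24.4,0,0.002,0.003,0,-24.4,0,0.002,0.003,0,-24.4,0,0.002,0.003,0,-24.4,0,0.002,0.003,0,-24.4,0])

```text
time: 6.75
tcp_pos: [0.448, 0.1578, 0.1457]
orientation: [[-0.155, 0.988, -0.002], [0.988, 0.155, -0.0], [0.0, -0.002, -1.0]]
wrist_force: [-0.4, -0.5, -0.2]
opening: 1.003
```

```bash
python3 - <<'E'
from h import *
go((.4476,.1579,.055,9.4))
E
```

```text
t 6.75 tcp [0.448  0.1578 0.1457] ya 8.93 open 1.003 F [-0.4 -0.5 -0.2]
   (0.4476, 0.1579, 0.055, 9.4) -> [0.0001, -0.0002, 0.0907] -0.47
```

Request:
apply_moves(series=[0,0,0.05,-0.5,0,0,0,0.09,-0.5,0,0,0,0.09,-0.5,0.9,0,0,0.09,-0.5,0.9,0,0,0.09,-0.5,1,0,0,0.09,-0.5,1,0,0,0.09,-0.5,1,0,0,0.09,-0.5,1], newtons=30)

```text
time: 7.55
tcp_pos: [0.4479, 0.1578, 0.0588]
orientation: [[-0.167, 0.986, -0.003], [0.986, 0.167, -0.001], [-0.0, -0.004, -1.0]]
wrist_force: [-8.7, -1.7, 11.2]
opening: 0.157
```

```bash
python3 - <<'E'
from h import *
a=np.radians(-80.6);s=robot.state()["tcp_pos"]
go((s[0]-.041*np.cos(a),s[1]-.041*np.sin(a),s[2],None))
E
```

```text
t 7.55 tcp [0.4479 0.1578 0.0588] ya 9.63 open 0.157 F [-8.7 -1.7 11.2]
   (np.float64(0.4412097936881125), np.float64(0.19827435700204685), np.float64(0.05876057796482256), None) -> [0.041, 0.0002, -0.0] 0
```

Request:
apply_moves(series=[0.01,0,0,0,1,0.02,0,0,0,1,0.03,0,0,0,1,0.038,0,0,0,1,0.041,0,0,0,1,0.042,0,0,0,1,0.042,0,0,0,1])

```text
time: 8.25
tcp_pos: [0.4416, 0.1944, 0.0587]
orientation: [[-0.172, 0.985, -0.003], [0.985, 0.172, -0.013], [-0.012, -0.005, -1.0]]
wrist_force: [-6.5, -23.3, 12.6]
opening: 0.155
```

```bash
python3 - <<'E'
from h import *
go()
E
```

```text
t 8.25 tcp [0.4416 0.1944 0.0587] ya 9.91 open 0.155 F [ -6.5 -23.3  12.6]
```

Request:
apply_moves(series=[-0.003,0,0,0,1,-0.003,0,0,0,0.5,-0.003,0,0,0,0.3,-0.003,0,0,0,0.3,-0.003,0,-0.05,0,0.3,-0.003,0,-0.1,0,0.3,-0.003,0,-0.12,0,0.3])

```text
time: 8.95
tcp_pos: [0.4448, 0.1973, 0.1821]
orientation: [[-0.167, 0.986, 0.008], [0.986, 0.167, 0.002], [0.001, 0.009, -1.0]]
wrist_force: [0.8, 1.3, 0.7]
opening: 0.701
```

Request:
apply_moves(series=[0,0.1,0,0,0,0,0.18,0,0,0,0,0.18,0,0,0,0,0.18,0,0,0,0,0.18,0,0,0])

```text
time: 9.45
tcp_pos: [0.6229, 0.2267, 0.1763]
orientation: [[-0.166, 0.986, 0.002], [0.986, 0.166, 0.0], [0.0, 0.002, -1.0]]
wrist_force: [0.5, -0.8, -0.1]
opening: 0.997
```

```bash
python3 - <<'E'
from h import *
T=grab("top");np.save("pics/top2.npy",T,allow_pickle=True);S=grab("side");np.save("pics/side2.npy",S,allow_pickle=True)
go()
a=np.radians(-80.6);c=np.array([.4615,.074]);x=np.array([np.cos(a),np.sin(a)])
for cc in blobs(T["img"],"black",(115,205,200,262),30): print(cv2.boundingRect(cc),quad(T,cc,.075))
for d in(.085,.120,.125):
    g=c-d*x;print(d,proj(T,[*g,.075]),proj(T,[*g,.03]))
o=np.zeros((600,800,3),np.uint8)
o[:]=cv2.resize(T["img"][205:310,60:200],(800,600),interpolation=cv2.INTER_CUBIC)
cv2.imwrite("pics/c5.png",o)
E
```

```text
t 9.55 tcp [0.6195 0.2266 0.1759] ya 9.59 open 1.002 F [-0.5 -0.1 -0.7]
(127, 245, 18, 10) [439.3 189.7  39.   18.5  81.3]
0.085 [150.17858941 246.12028472] [156.4009842  247.86656187]
0.12 [134.56282663 248.52887576] [141.52136745 250.16425839]
0.125 [132.33001401 248.87321535] [139.39385821 250.49273363]
```

View pics/c5.png

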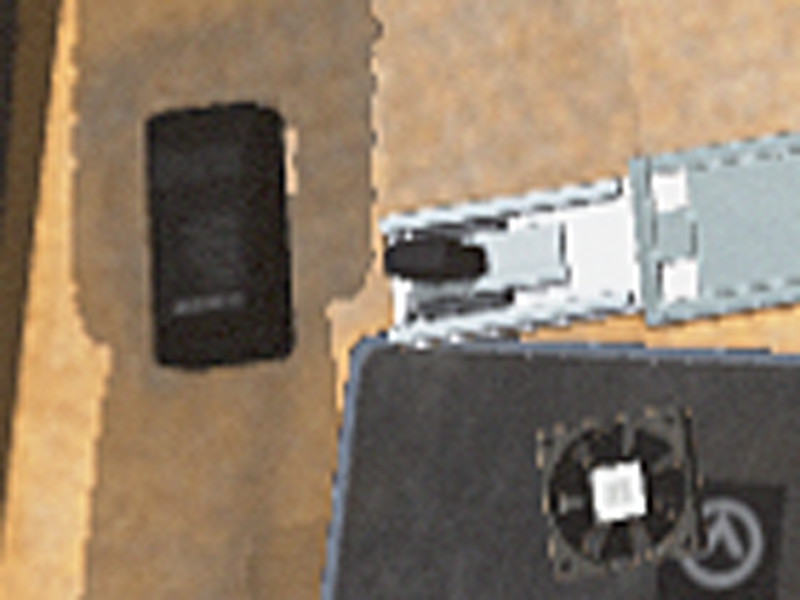

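```bash
cat >> h.py <<'E'
def lids(T,zs={"A":.046,"B":.056,"C":.036}):
    for c in blobs(T["img"],"grey",(208,180,420,312),400): print(cv2.boundingRect(c),[quad(T,c,z).tolist() for z in(.046,.056)])
E
python3 - <<'E'
from h import *
for n in("top0","top2"):
    lids(np.load(f"pics/{n}.npy",allow_pickle=True).item())
go((.5,.0,.22,-94.8),(.40,-.15,.2,-94.8))
E
```

```text
(286, 253, 33, 52) [[378.0, -182.8, 114.8, 66.2, 174.8], [377.9, -182.3, 113.5, 65.4, 174.8]]
(361, 195, 30, 45) [[523.6, -355.8, 103.0, 64.5, 174.0], [522.0, -353.5, 101.9, 63.8, 174.0]]
(285, 194, 31, 46) [[523.3, -176.7, 104.2, 61.4, 7.1], [521.7, -176.3, 103.1, 60.7, 7.1]]
(286, 254, 33, 50) [[379.0, -182.8, 112.6, 66.2, 174.6], [378.9, -182.4, 111.3, 65.5, 174.6]]
(361, 195, 30, 45) [[523.6, -355.7, 103.0, 64.4, 174.1], [522.0, -353.4, 101.9, 63.7, 174.1]]
(285, 194, 31, 46) [[523.3, -176.7, 104.2, 61.4, 7.1], [521.7, -176.3, 103.1, 60.7, 7.1]]
t 9.55 tcp [0.6195 0.2266 0.1759] ya 9.59 open 1.002 F [-0.5 -0.1 -0.7]
   (0.5, 0.0, 0.22, -94.8) -> [-0.2035, -0.1557, -0.0438] 104.39
   (0.4, -0.15, 0.2, -94.8) -> [-0.3347, -0.2793, -0.0236] 104.39
```

Request:
apply_moves(series=[-0.2,-0.155,-0.03,-75.6,0,-0.2,-0.155,-0.03,-75.6,0,-0.2,-0.155,-0.03,-75.6,0,-0.2,-0.155,-0.03,-75.6,0,-0.2,-0.155,-0.03,-75.6,0,-0.2,-0.155,-0.03,-75.6,0,-0.2,-0.155,-0.03,-75.6,0,-0.2,-0.155,-0.03,-75.6,0])

```text
time: 10.35
tcp_pos: [0.4985, 0.0032, 0.2069]
orientation: [[-0.975, 0.223, 0.0], [0.223, 0.975, 0.0], [-0.0, 0.0, -1.0]]
wrist_force: [-0.0, 0.0, -0.6]
opening: 1.002
```

```bash
python3 - <<'E'
from h import *
go((.3823,-.1865,.14,85.2))
E
```

```text
t 10.35 tcp [0.4985 0.0032 0.2069] ya 77.1 open 1.002 F [-0.   0.  -0.6]
   (0.3823, -0.1865, 0.14, 85.2) -> [0.0709, -0.2109, 0.0668] -8.1
```

Request:
apply_moves(series=[0.07,-0.21,0.06,-8,0,0.07,-0.21,0.06,-8,0,0.07,-0.21,0.06,-8,0,0.07,-0.21,0.06,-8,0,0.07,-0.21,0.06,-8,0,0.07,-0.21,0.06,-8,0,0.07,-0.21,0.06,-8,0,0.07,-0.21,0.06,-8,0])

```text
time: 11.15
tcp_pos: [0.3843, -0.1842, 0.1472]
orientation: [[-0.996, 0.089, 0.001], [0.089, 0.996, -0.0], [-0.001, -0.0, -1.0]]
wrist_force: [0.3, -0.2, -0.3]
opening: 0.999
```

```bash
python3 - <<'E'
from h import *
go((.3823,-.1865,.033,85.2))
E
```

```text
t 11.15 tcp [ 0.3843 -0.1842  0.1472] ya 84.87 open 0.999 F [ 0.3 -0.2 -0.3]
   (0.3823, -0.1865, 0.033, 85.2) -> [0.0019, -0.0025, 0.1142] -0.33
```

Request:
apply_moves(series=[0.002,-0.0025,0.05,0,0,0.002,-0.0025,0.09,0,0,0.002,-0.0025,0.113,0,0,0.002,-0.0025,0.113,0,0,0.002,-0.0025,0.113,0,0.7,0.002,-0.0025,0.113,0,0.7,0.002,-0.0025,0.113,0,0.7,0.002,-0.0025,0.113,0,0.7], newtons=60)

```text
time: 11.95
tcp_pos: [0.3835, -0.188, 0.0358]
orientation: [[-0.996, 0.091, 0.003], [0.091, 0.996, -0.001], [-0.004, -0.001, -1.0]]
wrist_force: [2.4, 4.3, 6.6]
opening: 0.698
```

```bash
python3 - <<'E'
from h import *
go()
E
```

```text
t 11.95 tcp [ 0.3835 -0.188   0.0358] ya 84.8 open 0.698 F [2.4 4.3 6.6]
```

Request:
apply_moves(series=[0,0,-0.03,0,0.7,0,0,-0.07,0,0.7,0,0,-0.12,0,0.7,-0.05,0.05,-0.15,20,0.7,-0.08,0.13,-0.15,40,0.7,-0.08,0.13,-0.15,60,0.7,-0.08,0.13,-0.15,60,0.7,-0.08,0.13,-0.15,60,0.7])

```text
time: 12.75
tcp_pos: [0.4745, -0.0627, 0.1843]
orientation: [[-0.715, 0.699, 0.002], [0.699, 0.715, -0.0], [-0.002, 0.001, -1.0]]
wrist_force: [-0.8, -0.9, -4.1]
opening: 0.696
```

```bash
python3 - <<'E'
from h import *
go((.4615,.074,.12,9.4))
E
```

```text
t 12.75 tcp [ 0.4745 -0.0627  0.1843] ya 45.68 open 0.696 F [-0.8 -0.9 -4.1]
   (0.4615, 0.074, 0.12, 9.4) -> [0.1049, 0.0886, 0.0643] 36.28
```

Request:
apply_moves(series=[0.104,0.089,0.06,36.3,0.7,0.104,0.089,0.06,36.3,0.7,0.104,0.089,0.06,36.3,0.7,0.104,0.089,0.06,36.3,0.7,0.104,0.089,0.06,36.3,0.7,0.104,0.089,0.06,36.3,0.7,0.104,0.089,0.06,36.3,0.7,0.104,0.089,0.06,36.3,0.7])

```text
time: 13.55
tcp_pos: [0.461, 0.0705, 0.1241]
orientation: [[-0.165, 0.986, 0.001], [0.986, 0.165, -0.0], [-0.0, 0.001, -1.0]]
wrist_force: [0.2, 0.3, -3.7]
opening: 0.692
```

```bash
python3 - <<'E'
from h import *
S=grab("side");cv2.imwrite("pics/c6.png",cv2.resize(S["img"][210:350,225:375],None,fx=4,fy=4,interpolation=cv2.INTER_CUBIC)[:560]);np.save("pics/side3.npy",S,allow_pickle=True)
go((.4617,.0727,.06,9.4))
E
```

```text
t 13.6 tcp [0.4611 0.0705 0.1241] ya 9.49 open 0.697 F [ 0.9  0.7 -3.4]
   (0.4617, 0.0727, 0.06, 9.4) -> [0.0021, 0.001, 0.0641] 0.09
```

View pics/c6.png

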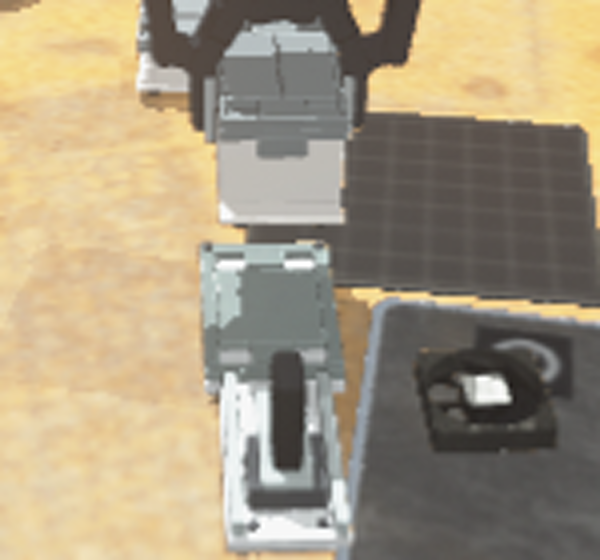

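```bash
python3 - <<'E'
from h import *
S=np.load("pics/side3.npy",allow_pickle=True).item()
z=lambda p:(225+p[0]/4-.4,210+p[1]/4-.4)
q=[onz(S,z(p),.0948) for p in[(219,222),(345,222)]];m=(q[0]+q[1])/2
a=np.radians(-80.6);x=np.array([np.cos(a),np.sin(a)]);print(q,np.linalg.norm(q[0]-q[1]),"centre",m[:2]+.05*x)
# dock corners in side
r=[onz(S,z(p),.014) for p in[(200,242),(327,240),(343,390),(205,392)]]
print(np.round(r,4),np.mean(r,0), "rec", [onz(S,z(p),.012).round(4) for p in [(230,265),(301,264),(236,357),(309,355)]])
E
```

```text
[array([0.48346444, 0.1214039 , 0.0948    ]), array([0.42347133, 0.11225938, 0.0948    ])] 0.060686043194440036 centre [0.46163418 0.06750303]
[[0.5064 0.0272 0.014 ]
 [0.4372 0.0147 0.014 ]
 [0.4191 0.1385 0.014 ]
 [0.4857 0.15   0.014 ]] [0.46211224 0.08257117 0.014     ] rec [array([0.4876, 0.043 , 0.012 ]), array([0.4495, 0.0363, 0.012 ]), array([0.4744, 0.1191, 0.012 ]), array([0.4382, 0.1121, 0.012 ])]
```

Request:
apply_moves(series=[0.002,0.001,0.03,0,0.7,0.002,0.001,0.055,0,0.7,0.002,0.001,0.066,0,0.7,0.002,0.001,0.066,0,0.7,0.002,0.001,0.066,0,0.7])

```text
time: 14.1
tcp_pos: [0.4623, 0.0729, 0.0586]
orientation: [[-0.165, 0.986, 0.001], [0.986, 0.165, -0.0], [-0.0, 0.001, -1.0]]
wrist_force: [0.3, 0.6, -3.1]
opening: 0.696
```

```bash
python3 - <<'E'
from h import *
go((.4617,.0727,.044,9.4))
T=grab("top");S=grab("side");np.save("pics/top3.npy",T,allow_pickle=True)
o=np.zeros((560,800,3),np.uint8)
o[:,:400]=cv2.resize(T["img"][210:280,155:205],(400,560),interpolation=cv2.INTER_CUBIC)
o[:,400:]=cv2.resize(S["img"][245:315,265:315],(400,560),interpolation=cv2.INTER_CUBIC)
cv2.imwrite("pics/c7.png",o)
E
```

```text
t 14.1 tcp [0.4623 0.0729 0.0586] ya 9.47 open 0.696 F [ 0.3  0.6 -3.1]
   (0.4617, 0.0727, 0.044, 9.4) -> [-0.0001, -0.0006, 0.0146] 0.07
```

View pics/c7.png

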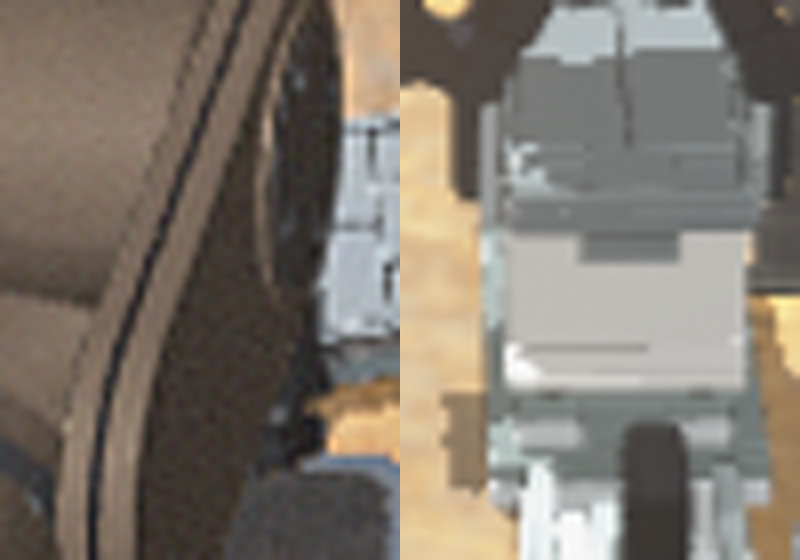

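```bash
python3 - <<'E'
from h import *
S=np.load("pics/side3.npy",allow_pickle=True).item()
P=lambda r,c:(265+c/8-.44,245+r/8-.44)
for (cf,rf),(cr,rr) in [((150,395),(152,432)),((305,393),(311,432))]:
    f=onz(S,P(rf,cf),.0255);
    for z in(.008,.011,.014): r=onz(S,P(rr,cr),z);print(f.round(4),z,(r-f)[:2].round(4))
go()
E
```

```text
[0.475  0.1206 0.0255] 0.008 [ 0.0002 -0.0072]
[0.475  0.1206 0.0255] 0.011 [-0.0002 -0.0036]
[0.475  0.1206 0.0255] 0.014 [-0.0007  0.0001]
[0.4368 0.114  0.0255] 0.008 [-0.0015 -0.0067]
[0.4368 0.114  0.0255] 0.011 [-0.0017 -0.003 ]
[0.4368 0.114  0.0255] 0.014 [-0.002   0.0007]
t 14.2 tcp [0.4629 0.073  0.0593] ya 9.48 open 0.698 F [ 0.2 -0.3 -3.9]
```

Request:
apply_moves(series=[0,-0.001,0.005,0,0.7,0,-0.001,0.008,0,0.7,0,-0.001,0.01,0,0.7,0,-0.001,0.012,0,0.7,0,-0.001,0.013,0,0.7])

```text
time: 14.7
tcp_pos: [0.4607, 0.0738, 0.0449]
orientation: [[-0.164, 0.986, 0.0], [0.986, 0.164, 0.002], [0.002, 0.001, -1.0]]
wrist_force: [-0.4, 4.8, -0.6]
opening: 0.695
```

```bash
python3 - <<'E'
from h import *
go((.4617,.0727,.044,9.4))
E
```

```text
t 14.7 tcp [0.4607 0.0738 0.0449] ya 9.45 open 0.695 F [-0.4  4.8 -0.6]
   (0.4617, 0.0727, 0.044, 9.4) -> [-0.0012, 0.0008, 0.0009] 0.05
```

Request:
apply_moves(series=[0.002,0,0,0,0.7,0.002,0,0.002,0,0.7,0.002,0,0.003,0,0.7])

```text
time: 15.0
tcp_pos: [0.4605, 0.0749, 0.0438]
orientation: [[-0.165, 0.986, -0.002], [0.986, 0.165, -0.001], [-0.0, -0.002, -1.0]]
wrist_force: [-9.4, 1.0, 20.4]
opening: 0.698
```

```bash
python3 - <<'E'
from h import *
go((.4617,.0727,.044,9.4))
E
```

```text
t 15.0 tcp [0.4605 0.0749 0.0438] ya 9.52 open 0.698 F [-9.4  1.  20.4]
   (0.4617, 0.0727, 0.044, 9.4) -> [-0.0024, 0.0008, -0.0002] 0.12
```

Request:
apply_moves(series=[0,0,-0.002,0,0.7,0,0,-0.002,0,0,0,0,-0.002,0,0,0,0,-0.002,0,0,0,0,-0.03,0,0,0,0,-0.07,0,0,0,0,-0.11,0,0,0,0,-0.11,0,0])

```text
time: 15.8
tcp_pos: [0.4645, 0.0747, 0.1582]
orientation: [[-0.165, 0.986, 0.013], [0.986, 0.165, -0.001], [-0.003, 0.013, -1.0]]
wrist_force: [0.1, 0.2, 0.2]
opening: 0.998
```

```bash
python3 - <<'E'
from h import *
go((.4413,.1955,.15,9.4))
E
```

```text
t 15.8 tcp [0.4645 0.0747 0.1582] ya 9.49 open 0.998 F [0.1 0.2 0.2]
   (0.4413, 0.1955, 0.15, 9.4) -> [0.123, -0.003, 0.0078] 0.09
```

Request:
apply_moves(series=[0.123,-0.001,0.008,0,0,0.123,-0.001,0.008,0,0,0.123,-0.001,0.008,0,0,0.123,-0.001,0.008,0,0,0.123,-0.001,0.008,0,0,0.123,-0.001,0.008,0,0])

```text
time: 16.4
tcp_pos: [0.439, 0.1954, 0.1434]
orientation: [[-0.164, 0.986, -0.0], [0.986, 0.164, -0.0], [-0.0, -0.001, -1.0]]
wrist_force: [-0.6, -0.7, 0.7]
opening: 0.999
```

```bash
python3 - <<'E'
from h import *
go((.4413,.1955,.058,9.4))
T=grab("top");c=blobs(T["img"],"grey",(150,215,205,275),200)
lids(T)
E
```

```text
t 16.4 tcp [0.439  0.1954 0.1434] ya 9.44 open 0.999 F [-0.6 -0.7  0.7]
   (0.4413, 0.1955, 0.058, 9.4) -> [-0.0002, 0.0023, 0.0854] 0.04
(361, 195, 30, 45) [[523.7, -355.8, 103.0, 64.7, 173.9], [522.0, -353.5, 101.9, 64.0, 173.9]]
(285, 194, 31, 46) [[523.4, -176.7, 104.1, 61.4, 7.0], [521.7, -176.3, 103.0, 60.7, 7.0]]
```

Request:
apply_moves(series=[0,0.0023,0.05,0,0,0,0.0023,0.085,0,0,0,0.0023,0.085,0,0.9,0,0.0023,0.085,0,1,0,0.0023,0.085,0,1,0,0.0023,0.085,0,1,0,0.0023,0.085,0,1,0,0.0023,0.085,0,1], newtons=30)

```text
time: 17.25
tcp_pos: [0.4412, 0.1966, 0.0607]
orientation: [[-0.166, 0.986, -0.001], [0.986, 0.166, -0.001], [-0.001, -0.001, -1.0]]
wrist_force: [-5.5, -1.9, 7.7]
opening: 0.161
```

Request:
apply_moves(series=[-0.01,0,0,0,1,-0.02,0,0,0,1,-0.03,0,0,0,1,-0.036,0,0,0,1,-0.039,0,0,0,1,-0.041,0,0,0,1,-0.042,0,0,0,1,-0.042,0,0,0,1])

```text
time: 18.05
tcp_pos: [0.448, 0.157, 0.0608]
orientation: [[-0.165, 0.986, -0.0], [0.986, 0.165, 0.004], [0.004, 0.0, -1.0]]
wrist_force: [-5.0, 7.5, 8.1]
opening: 0.153
```

```bash
python3 - <<'E'
from h import *
go()
E
```

```text
t 18.05 tcp [0.448  0.157  0.0608] ya 9.48 open 0.153 F [-5.   7.5  8.1]
```

Request:
apply_moves(series=[-0.002,0,0,0,1,-0.003,0,0,0,1,-0.003,0,0,0,1])

```text
time: 18.35
tcp_pos: [0.448, 0.1568, 0.0608]
orientation: [[-0.163, 0.987, -0.001], [0.987, 0.163, 0.01], [0.01, 0.001, -1.0]]
wrist_force: [-5.3, 19.5, 7.5]
opening: 0.158
```

Request:
apply_moves(series=[0.004,0,0,0,1,0.004,0,0,0,0.5,0.004,0,0,0,0.3,0.004,0,0,0,0.3,0.004,0,-0.05,0,0.3,0.004,0,-0.1,0,0.3,0.004,0,-0.13,0,0,0.004,0,-0.13,0,0])

```text
time: 19.15
tcp_pos: [0.4515, 0.1562, 0.1948]
orientation: [[-0.164, 0.986, 0.012], [0.986, 0.164, 0.001], [-0.001, 0.012, -1.0]]
wrist_force: [0.5, -0.1, 0.7]
opening: 0.992
```

```bash
python3 - <<'E'
from h import *
go((.523,-.1787,.15,97.1))
E
```

```text
t 19.15 tcp [0.4515 0.1562 0.1948] ya 9.45 open 0.992 F [ 0.5 -0.1  0.7]
   (0.523, -0.1787, 0.15, 97.1) -> [-0.3421, 0.015, 0.0451] -87.65
```

Request:
apply_moves(series=[-0.34,0.016,0.02,-87.6,0,-0.34,0.016,0.02,-87.6,0,-0.34,0.016,0.02,-87.6,0,-0.34,0.016,0.02,-87.6,0,-0.34,0.016,0.02,-87.6,0,-0.34,0.016,0.02,-87.6,0,-0.34,0.016,0.02,-87.6,0,-0.34,0.016,0.02,-87.6,0])

```text
time: 19.95
tcp_pos: [0.5193, -0.1801, 0.1673]
orientation: [[-0.953, 0.304, -0.001], [0.304, 0.953, 0.0], [0.001, -0.0, -1.0]]
wrist_force: [-0.1, -0.1, -0.6]
opening: 1.002
```

```bash
python3 - <<'E'
from h import *
T=grab("top");np.save("pics/top4.npy",T,allow_pickle=True);S=grab("side");np.save("pics/side4.npy",S,allow_pickle=True)
go((.523,-.1787,.15,97.1))
for c in blobs(T["img"],"black",(115,205,200,262),30): print(cv2.boundingRect(c),quad(T,c,.075))
o=np.zeros((560,800,3),np.uint8)
o[:,:400]=cv2.resize(T["img"][210:280,150:200],(400,560),interpolation=cv2.INTER_CUBIC)
o[:,400:]=cv2.resize(S["img"][265:335,265:315],(400,560),interpolation=cv2.INTER_CUBIC)
cv2.imwrite("pics/c8.png",o)
E
```

```text
t 20.05 tcp [ 0.5194 -0.18    0.1673] ya 71.97 open 0.995 F [-0.4 -0.  -0.4]
   (0.523, -0.1787, 0.15, 97.1) -> [-0.0031, 0.0024, 0.0173] -25.13
(145, 244, 17, 8) [444.6 151.4  36.3  15.6  90.6]
```

View pics/c8.png

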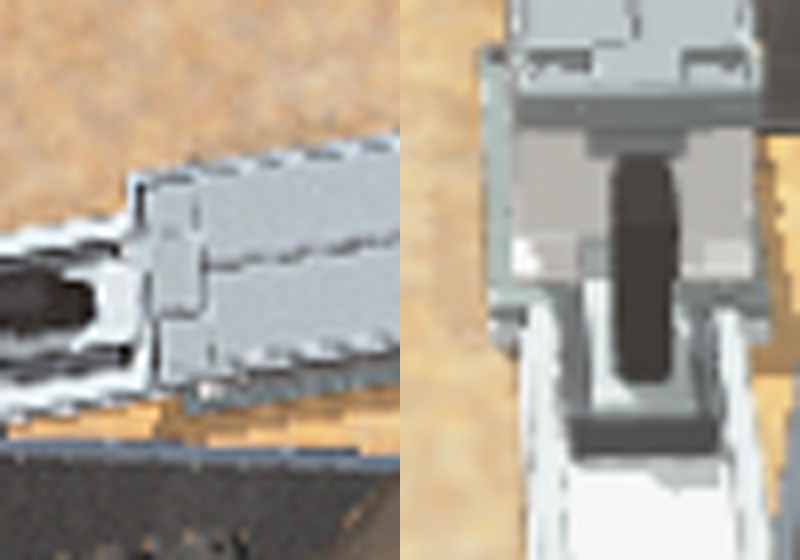

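```bash
python3 - <<'E'
from h import *
T=np.load("pics/top4.npy",allow_pickle=True).item();lids(T)
q=[onz(T,p,.064)[:2] for p in[(167.1,231.4),(169.6,258.3)]];a=np.radians(-80.6);x=np.array([np.cos(a),np.sin(a)])
print(q,np.linalg.norm(q[0]-q[1]),np.mean(q,0)+.05*x)
E
```

```text
(208, 214, 96, 98) [[417.6, -76.5, 220.0, 217.9, 0.6], [417.1, -77.2, 217.7, 215.6, 0.6]]
(361, 195, 30, 45) [[523.6, -355.6, 103.0, 64.4, 174.2], [522.0, -353.3, 101.9, 63.7, 174.2]]
(281, 180, 61, 26) [[580.6, -204.3, 142.8, 60.6, 90.5], [578.3, -203.6, 141.3, 60.0, 90.5]]
(239, 180, 111, 56) [[544.8, -165.1, 260.1, 131.4, 90.5], [542.9, -164.8, 257.3, 130.0, 90.5]]
[array([0.48242184, 0.12534833]), array([0.42168263, 0.11578887])] 0.06148687536586288 [0.46021853 0.07123999]
```

Request:
apply_moves(series=[-0.003,0.002,0.017,-25,0,-0.003,0.002,0.017,-25,0,-0.003,0.002,0.017,-25,0,-0.003,0.002,0.017,-25,0,-0.003,0.002,0.017,-25,0])

```text
time: 20.55
tcp_pos: [0.5228, -0.1749, 0.1512]
orientation: [[-0.993, -0.121, -0.001], [-0.121, 0.993, 0.001], [0.001, 0.001, -1.0]]
wrist_force: [0.2, -0.0, 0.6]
opening: 0.998
```

```bash
python3 - <<'E'
from h import *
go((.523,-.1783,.028,97.1))
E
```

```text
t 20.55 tcp [ 0.5228 -0.1749  0.1512] ya 96.97 open 0.998 F [ 0.2 -0.   0.6]
   (0.523, -0.1783, 0.028, 97.1) -> [0.0001, -0.0035, 0.1231] -0.13
```

Request:
apply_moves(series=[0,-0.0035,0.05,0,0,0,-0.0035,0.1,0,0,0,-0.0035,0.122,0,0,0,-0.0035,0.122,0,0,0,-0.0035,0.122,0,0.7,0,-0.0035,0.122,0,0.7,0,-0.0035,0.122,0,0.7,0,-0.0035,0.122,0,0.7], newtons=60)

```text
time: 21.35
tcp_pos: [0.5256, -0.18, 0.0325]
orientation: [[-0.992, -0.124, 0.005], [-0.124, 0.992, -0.002], [-0.004, -0.003, -1.0]]
wrist_force: [0.3, 0.1, 5.4]
opening: 0.688
```

```bash
python3 - <<'E'
from h import *
go((.4605,.073,.2,9.4))
E
```

```text
t 21.35 tcp [ 0.5256 -0.18    0.0325] ya 97.14 open 0.688 F [0.3 0.1 5.4]
   (0.4605, 0.073, 0.2, 9.4) -> [0.0324, 0.2586, -0.1684] 87.74
```

Request:
apply_moves(series=[0,0,-0.04,0,0.7,0,0,-0.09,0,0.7,0,0,-0.15,0,0.7,0.01,0.1,-0.168,40,0.7,0.025,0.2,-0.168,60,0.7,0.03,0.255,-0.168,87.7,0.7,0.03,0.255,-0.168,87.7,0.7,0.03,0.255,-0.168,87.7,0.7])

```text
time: 22.15
tcp_pos: [0.4671, 0.048, 0.1962]
orientation: [[-0.834, 0.551, 0.0], [0.551, 0.834, -0.0], [-0.0, -0.0, -1.0]]
wrist_force: [1.3, 0.7, -3.5]
opening: 0.694
```

```bash
python3 - <<'E'
from h import *
go((.461,.0704,.13,9.4))
E
```

```text
t 22.15 tcp [0.4671 0.048  0.1962] ya 56.53 open 0.694 F [ 1.3  0.7 -3.5]
   (0.461, 0.0704, 0.13, 9.4) -> [0.0175, 0.0154, 0.0662] 47.13
```

Request:
apply_moves(series=[0.0175,0.0154,0,47.1,0.7,0.0175,0.0154,0,47.1,0.7,0.0175,0.0154,0.02,47.1,0.7,0.0175,0.0154,0.04,47.1,0.7,0.0175,0.0154,0.066,47.1,0.7,0.0175,0.0154,0.066,47.1,0.7,0.0175,0.0154,0.066,47.1,0.7,0.0175,0.0154,0.066,47.1,0.7])

```text
time: 22.95
tcp_pos: [0.4623, 0.0688, 0.1306]
orientation: [[-0.171, 0.985, 0.001], [0.985, 0.171, -0.0], [-0.0, 0.001, -1.0]]
wrist_force: [0.4, 0.1, -2.9]
opening: 0.689
```

```bash
python3 - <<'E'
from h import *
go((.461,.0704,.0905,9.4))
E
```

```text
t 22.95 tcp [0.4623 0.0688 0.1306] ya 9.87 open 0.689 F [ 0.4  0.1 -2.9]
   (0.461, 0.0704, 0.0905, 9.4) -> [0.0018, -0.001, 0.0401] 0.47
```

Lower to just above the lid, then look before seating.

Request:
apply_moves(series=[0.0018,-0.001,0.015,0.4,0.7,0.0018,-0.001,0.027,0.4,0.7,0.0018,-0.001,0.027,0.4,0.7,0.0018,-0.001,0.027,0.4,0.7])

```text
time: 23.35
tcp_pos: [0.462, 0.0705, 0.1062]
orientation: [[-0.164, 0.986, 0.001], [0.986, 0.164, -0.0], [-0.0, 0.001, -1.0]]
wrist_force: [-5.4, 0.5, 10.4]
opening: 0.688
```

```bash
python3 - <<'E'
from h import *
go((.461,.0704,.0905,9.4))
S=grab("side");np.save("pics/side5.npy",S,allow_pickle=True)
cv2.imwrite("pics/c9.png",cv2.resize(S["img"][235:315,255:325],(560,600),interpolation=cv2.INTER_CUBIC))
E
```

```text
t 23.35 tcp [0.462  0.0705 0.1062] ya 9.46 open 0.688 F [-5.4  0.5 10.4]
   (0.461, 0.0704, 0.0905, 9.4) -> [0.0001, -0.001, 0.0157] 0.06
```

View pics/c9.png

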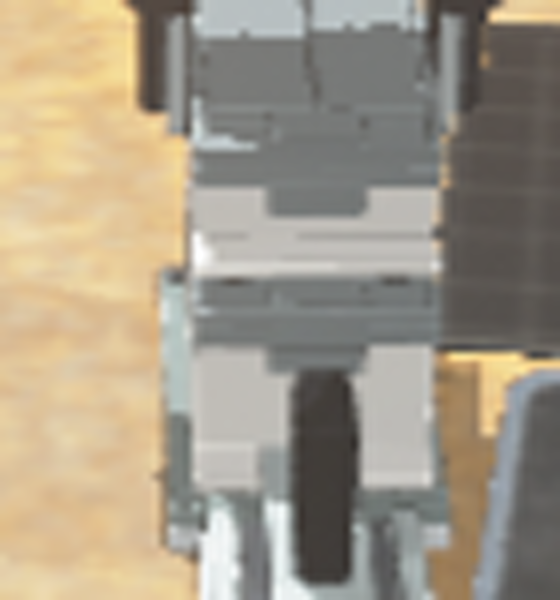

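```bash
python3 - <<'E'
from h import *
S=np.load("pics/side5.npy",allow_pickle=True).item()
a=np.radians(-80.6);x=np.array([np.cos(a),np.sin(a)]);y=np.array([-x[1],x[0]]);c=np.array([.4605,.073])
P=lambda p:((p[0]-255+.44)*8,(p[1]-235+.44)*7.5)
for base in(.064,.0737,.060,.058):
    print(base,"flange bottom corners",[np.round(P(proj(S,[*(c-.05*x+s*.03*y),base+.0065])),0) for s in(1,-1)],"lid near top",[np.round(P(proj(S,[*(c-.05*x+s*.03*y),base+.046])),0) for s in(1,-1)],"feet bottom",[np.round(P(proj(S,[*(c-.045*x+s*.019*y),base])),0) for s in(1,-1)])
print("lower lid near top edge",[np.round(P(proj(S,[*(c-.05*x+s*.03*y),.064])),0) for s in(1,-1)],"flange",[np.round(P(proj(S,[*(c-.05*x+s*.03*y),.0145])),0) for s in(1,-1)])
E
```

```text
0.064 flange bottom corners [array([200., 320.]), array([448., 318.])] lid near top [array([202., 193.]), array([455., 191.])] feet bottom [array([245., 329.]), array([400., 327.])]
0.0737 flange bottom corners [array([201., 289.]), array([449., 288.])] lid near top [array([202., 161.]), array([456., 159.])] feet bottom [array([245., 298.]), array([401., 297.])]
0.06 flange bottom corners [array([200., 333.]), array([447., 331.])] lid near top [array([202., 206.]), array([454., 204.])] feet bottom [array([244., 341.]), array([399., 340.])]
0.058 flange bottom corners [array([200., 339.]), array([447., 337.])] lid near top [array([202., 213.]), array([453., 211.])] feet bottom [array([244., 347.]), array([399., 346.])]
lower lid near top edge [array([200., 341.]), array([446., 339.])] flange [array([198., 492.]), array([438., 489.])]
```

```bash
python3 - <<'E'
from h import *
S=np.load("pics/side4.npy",allow_pickle=True).item()
a=np.radians(-80.6);x=np.array([np.cos(a),np.sin(a)]);y=np.array([-x[1],x[0]]);c=np.array([.4605,.073])
P=lambda p:((p[0]-265+.44)*8,(p[1]-265+.44)*8)
for h in(.056,.066):
    print(h,[[np.round(P(proj(S,[*(c-.05*x+s*.03*y),z])),0).tolist() for s in(1,-1)] for z in(.008+h,.0145)])
T=np.load("pics/top4.npy",allow_pickle=True).item()
q=[onz(T,p,.074)[:2] for p in[(167.1,231.4),(169.6,258.3)]];print(np.linalg.norm(q[0]-q[1]),np.mean(q,0)+.05*x)
T=np.load("pics/top0.npy",allow_pickle=True).item()
E
python3 - <<'E'
from h import *
go()
E
```

```text
0.056 [[[120.0, 123.0], [366.0, 121.0]], [[118.0, 284.0], [358.0, 282.0]]]
0.066 [[[121.0, 90.0], [368.0, 88.0]], [[118.0, 284.0], [358.0, 282.0]]]
0.06081046305758119 [0.45930468 0.06837767]
t 23.4 tcp [0.462  0.0705 0.1062] ya 9.46 open 0.687 F [-5.2  0.3 11. ]
```

Request:
apply_moves(series=[0,0,-0.004,0,0.7,0.004,-0.001,-0.004,0,0.7,0.004,-0.001,-0.001,0,0.7,0.004,-0.001,0.001,0,0.7,0.004,-0.001,0.001,0,0.7,0.004,-0.001,0.002,0,0.7,0.004,-0.001,0.002,0,0.7])

```text
time: 24.1
tcp_pos: [0.459, 0.0742, 0.1009]
orientation: [[-0.163, 0.987, -0.001], [0.987, 0.163, 0.0], [0.0, -0.001, -1.0]]
wrist_force: [0.2, -0.2, -2.9]
opening: 0.694
```

```bash
python3 - <<'E'
from h import *
go()
print(robot.state()["wrist_torque"])
E
```

```text
t 24.1 tcp [0.459  0.0742 0.1009] ya 9.38 open 0.694 F [ 0.2 -0.2 -2.9]
[-0.00325355 -0.0186653   0.01950548]
```

Request:
apply_moves(series=[0,0,0.001,0,0.7,0,0,0.002,0,0.7,0,0,0.002,0,0.7])

```text
time: 24.4
tcp_pos: [0.4594, 0.0743, 0.1004]
orientation: [[-0.163, 0.987, -0.001], [0.987, 0.163, -0.0], [0.0, -0.001, -1.0]]
wrist_force: [-3.0, 0.3, 5.0]
opening: 0.691
```

Request:
apply_moves(series=[0,0,0,0,0,0,0,0,0,0,0,0,0,0,0,0,0,-0.03,0,0,0,0,-0.07,0,0,0,0,-0.1,0,0,0,0,-0.1,0,0])

```text
time: 25.1
tcp_pos: [0.4624, 0.0741, 0.2048]
orientation: [[-0.163, 0.987, 0.011], [0.987, 0.163, -0.001], [-0.002, 0.011, -1.0]]
wrist_force: [-0.2, 0.8, -0.0]
opening: 1.003
```

```bash
python3 - <<'E'
from h import *
go((.525,-.3585,.12,84))
E
```

```text
t 25.1 tcp [0.4624 0.0741 0.2048] ya 9.39 open 1.003 F [-0.2  0.8 -0. ]
   (0.525, -0.3585, 0.12, 84) -> [-0.4368, -0.0098, 0.0857] -74.61
```

Request:
apply_moves(series=[-0.436,-0.01,0,-74.6,0,-0.436,-0.01,0,-74.6,0,-0.436,-0.01,0,-74.6,0,-0.436,-0.01,0,-74.6,0,-0.436,-0.01,0,-74.6,0,-0.436,-0.01,0,-74.6,0,-0.436,-0.01,0,-74.6,0,-0.436,-0.01,0,-74.6,0])

```text
time: 25.9
tcp_pos: [0.5113, -0.2955, 0.198]
orientation: [[-0.959, 0.282, -0.001], [0.282, 0.959, 0.001], [0.001, 0.001, -1.0]]
wrist_force: [1.5, 0.3, 0.6]
opening: 0.998
```

```bash
python3 - <<'E'
from h import *
T=grab("top");lids(T);S=grab("side");np.save("pics/top6.npy",T,allow_pickle=True);np.save("pics/side6.npy",S,allow_pickle=True)
go((.525,-.3585,.12,84))
E
```

```text
(232, 209, 180, 103) [[385.9, -239.1, 406.9, 205.2, 136.6], [385.7, -238.0, 402.5, 203.0, 136.6]]
(370, 180, 50, 31) [[596.9, -410.1, 121.8, 63.7, 51.5], [594.4, -407.2, 120.5, 63.0, 51.5]]
(324, 180, 91, 62) [[527.9, -344.0, 188.3, 115.0, 57.8], [526.2, -341.8, 186.3, 113.8, 57.8]]
t 26.0 tcp [ 0.5114 -0.2992  0.1981] ya 73.14 open 1.001 F [0.1 0.9 0.5]
   (0.525, -0.3585, 0.12, 84) -> [-0.0302, -0.0527, 0.0782] -10.86
```

```bash
python3 - <<'E'
from h import *
T=np.load("pics/top6.npy",allow_pickle=True).item();S=np.load("pics/side6.npy",allow_pickle=True).item()
o=np.zeros((560,800,3),np.uint8)
o[:,:400]=cv2.resize(T["img"][180:250,345:395],(400,560),interpolation=cv2.INTER_CUBIC)
o[:,400:]=cv2.resize(S["img"][165:305,240:340],(400,560),interpolation=cv2.INTER_CUBIC)
cv2.imwrite("pics/c10.png",o)
E
```

```text
(no output)
```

View pics/c10.png

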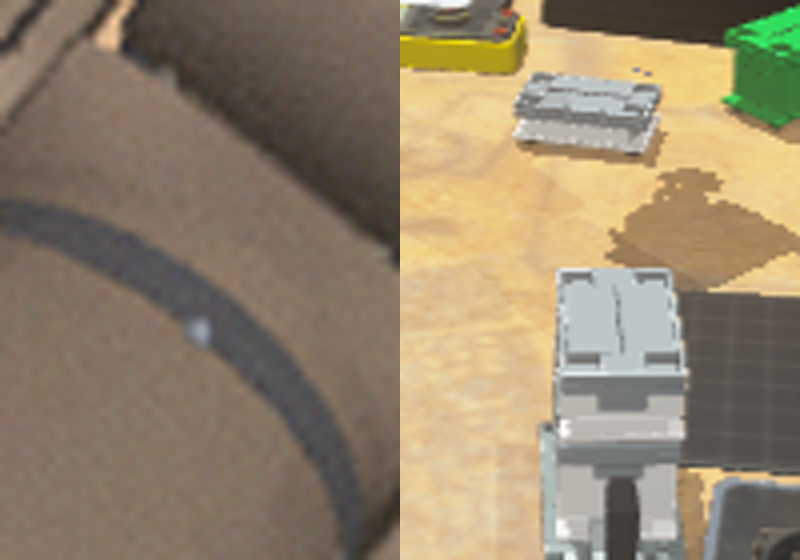

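Request:
apply_moves(series=[-0.032,-0.053,0.07,-10.9,0,-0.032,-0.053,0.07,-10.9,0,-0.032,-0.053,0.07,-10.9,0,-0.032,-0.053,0.07,-10.9,0,-0.032,-0.053,0.07,-10.9,0])

```text
time: 26.5
tcp_pos: [0.5276, -0.3529, 0.1306]
orientation: [[-0.995, 0.101, 0.001], [0.101, 0.995, -0.001], [-0.001, -0.001, -1.0]]
wrist_force: [0.0, 0.0, 0.6]
opening: 1.002
```

```bash
python3 - <<'E'
from h import *
go((.527,-.359,.022,84.3))
E
```

```text
t 26.5 tcp [ 0.5276 -0.3529  0.1306] ya 84.21 open 1.002 F [0.  0.  0.6]
   (0.527, -0.359, 0.022, 84.3) -> [0.0002, -0.006, 0.1086] -0.09
```

Request:
apply_moves(series=[0,-0.006,0.05,0,0,0,-0.006,0.09,0,0,0,-0.006,0.107,0,0,0,-0.006,0.107,0,0,0,-0.006,0.107,0,0.7,0,-0.006,0.107,0,0.7,0,-0.006,0.107,0,0.7,0,-0.006,0.107,0,0.7], newtons=60)

```text
time: 27.3
tcp_pos: [0.5286, -0.3612, 0.0262]
orientation: [[-0.995, 0.101, 0.005], [0.101, 0.995, -0.004], [-0.005, -0.004, -1.0]]
wrist_force: [-0.5, 0.4, 7.0]
opening: 0.687
```

```bash
python3 - <<'E'
from h import *
go((.46,.0745,.22,9.4))
E
```

```text
t 27.3 tcp [ 0.5286 -0.3612  0.0262] ya 84.2 open 0.687 F [-0.5  0.4  7. ]
   (0.46, 0.0745, 0.22, 9.4) -> [0.1113, 0.4258, -0.1959] 74.8
```

Request:
apply_moves(series=[0,0,-0.04,0,0.7,0,0,-0.09,0,0.7,0,0,-0.14,0,0.7,0.03,0.11,-0.18,10,0.7,0.06,0.22,-0.19,30,0.7,0.09,0.32,-0.196,50,0.7,0.1,0.38,-0.196,60,0.7,0.11,0.41,-0.196,74.8,0.7])

```text
time: 28.1
tcp_pos: [0.4865, -0.1181, 0.204]
orientation: [[-0.66, 0.751, 0.001], [0.751, 0.66, -0.0], [-0.001, 0.001, -1.0]]
wrist_force: [0.4, 1.2, -1.7]
opening: 0.682
```

```bash
python3 - <<'E'
from h import *
go((.4595,.0733,.18,9.4))
E
```

```text
t 28.1 tcp [ 0.4865 -0.1181  0.204 ] ya 41.31 open 0.682 F [ 0.4  1.2 -1.7]
   (0.4595, 0.0733, 0.18, 9.4) -> [0.1616, 0.106, 0.0239] 31.91
```

Request:
apply_moves(series=[0.155,0.1,0,31.9,0.7,0.155,0.1,0,31.9,0.7,0.155,0.1,0,31.9,0.7,0.155,0.1,0,31.9,0.7,0.155,0.1,0,31.9,0.7,0.155,0.1,0.02,31.9,0.7,0.155,0.1,0.02,31.9,0.7])

```text
time: 28.8
tcp_pos: [0.4568, 0.0631, 0.1812]
orientation: [[-0.171, 0.985, -0.004], [0.985, 0.171, 0.0], [0.001, -0.004, -1.0]]
wrist_force: [-0.9, 0.1, -2.9]
opening: 0.689
```

```bash
python3 - <<'E'
from h import *
go((.4595,.0733,.15,9.4))
E
```

```text
t 28.8 tcp [0.4568 0.0631 0.1812] ya 9.86 open 0.689 F [-0.9  0.1 -2.9]
   (0.4595, 0.0733, 0.15, 9.4) -> [0.0096, 0.0046, 0.0312] 0.46
```

Request:
apply_moves(series=[0.0096,0.0046,0.015,0.4,0.7,0.0096,0.0046,0.03,0.4,0.7,0.0096,0.0046,0.03,0.4,0.7,0.0096,0.0046,0.03,0.4,0.7])

```text
time: 29.2
tcp_pos: [0.4618, 0.0723, 0.1537]
orientation: [[-0.163, 0.987, -0.0], [0.987, 0.163, -0.0], [-0.0, -0.0, -1.0]]
wrist_force: [-0.2, -0.4, -2.2]
opening: 0.685
```

```bash
python3 - <<'E'
from h import *
go((.4595,.0733,.1342,9.4))
E
```

```text
t 29.2 tcp [0.4618 0.0723 0.1537] ya 9.36 open 0.685 F [-0.2 -0.4 -2.2]
   (0.4595, 0.0733, 0.1342, 9.4) -> [0.0014, -0.0021, 0.0195] -0.04
```

Request:
apply_moves(series=[0.0014,-0.002,0.008,0,0.7,0.0014,-0.002,0.012,0,0.7,0.0014,-0.002,0.014,0,0.7,0.0014,-0.002,0.016,0,0.7,0.0014,-0.002,0.018,0,0.7,0.0014,-0.002,0.018,0,0.7])

```text
time: 29.8
tcp_pos: [0.4594, 0.0736, 0.1349]
orientation: [[-0.163, 0.987, -0.0], [0.987, 0.163, 0.0], [0.0, -0.0, -1.0]]
wrist_force: [-0.2, -0.5, -1.8]
opening: 0.688
```

```bash
python3 - <<'E'
from h import *
go((.4595,.0733,.1342,9.4))
E
```

```text
t 29.8 tcp [0.4594 0.0736 0.1349] ya 9.39 open 0.688 F [-0.2 -0.5 -1.8]
   (0.4595, 0.0733, 0.1342, 9.4) -> [-0.0003, 0.0, 0.0007] -0.01
```

In the recesses and moving freely, so I'll press down gently to seat it.

Request:
apply_moves(series=[0,0,0.001,0,0.7,0,0,0.002,0,0.7,0,0,0.002,0,0.7])

```text
time: 30.1
tcp_pos: [0.4599, 0.0737, 0.1341]
orientation: [[-0.163, 0.987, 0.0], [0.987, 0.163, -0.0], [-0.0, 0.0, -1.0]]
wrist_force: [-2.1, 0.6, 4.8]
opening: 0.686
```

Seated at 0.1341, against 0.1342 expected. I'll release, withdraw and take a last look.

Request:
apply_moves(series=[0,0,0,0,0,0,0,0,0,0,0,0,0,0,0,0,0,-0.03,0,0,0,0,-0.07,0,0,0,0,-0.08,0,0,0,0,-0.08,0,0])

```text
time: 30.8
tcp_pos: [0.461, 0.0736, 0.2154]
orientation: [[-0.163, 0.987, 0.005], [0.987, 0.163, -0.0], [-0.001, 0.005, -1.0]]
wrist_force: [-0.7, -0.2, 0.3]
opening: 1.001
```

Request:
apply_moves(series=[-0.3,0,0,0,0,-0.3,0,0,0,0,-0.3,0,0,0,0,-0.3,0,0,0,0,-0.3,0,0,0,0,-0.3,0,0,0,0,-0.3,0,0,0,0,-0.3,0,0,0,0])

```text
time: 31.6
tcp_pos: [0.5075, -0.2228, 0.2106]
orientation: [[-0.161, 0.987, -0.003], [0.987, 0.161, 0.003], [0.003, -0.003, -1.0]]
wrist_force: [-0.6, 0.6, 0.1]
opening: 1.002
```

```bash
python3 - <<'E'
from h import *
T=grab("top");S=grab("side");go()
o=np.zeros((600,800,3),np.uint8)
o[:,:440]=cv2.resize(T["img"][205:325,70:220],(440,352)).repeat(1,0) if 0 else cv2.copyMakeBorder(cv2.resize(T["img"][205:325,70:235],(440,320),interpolation=cv2.INTER_CUBIC),0,280,0,0,cv2.BORDER_CONSTANT)
o[:,440:]=cv2.resize(S["img"][210:410,240:360],(360,600),interpolation=cv2.INTER_CUBIC)
cv2.imwrite("pics/c11.png",o)
E
```

```text
t 31.7 tcp [ 0.5077 -0.2211  0.2113] ya 9.42 open 0.997 F [ 0.6  0.7 -0.2]
```

View pics/c11.png

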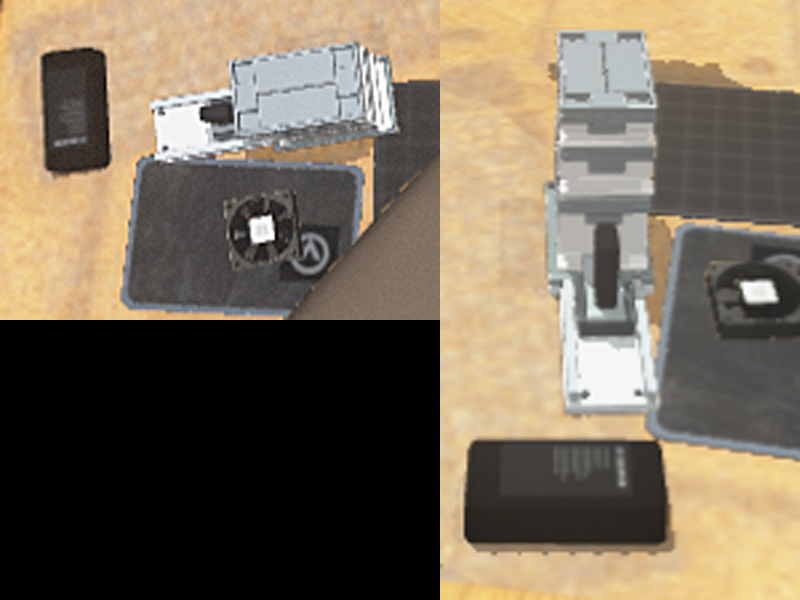

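```bash
python3 -c "
from bench import robot
print(robot.hand_in())"
```

```text
the job is handed in; nothing more can be done
None
```

The job is done and handed in at about 32 s of the 208 s allowed. No verdict was reported.

- **Adapter:** it lies flat on the bench near (0.455, 0.305), clear of the plate and slide.
- **Lock slide:** I pulled it open to its stop (23 N), docked the tallest case, then pushed it home before stacking anything else. It travelled 40.2 mm to the home stop, where the force rose to 19.5 N.
- **Stack:** three cases were on the bench, 66, 46 and 36 mm high. I saw no 56 mm one. They stand tallest at the bottom, and each seated within 0.1 mm of its expected height.
- **Last pictures:** they show a straight stack, the slide home and the arm clear. The fan and mat look unmoved. I did not re-check the spool, the dish or the green look-alike, but the arm never worked near them.

**Measurements that disagreed:**
- **Tallest case:** I first measured it as 56 mm. Early contact while stacking the second case, and a re-check of the pictures, showed it is 66 mm. The stacking order was not affected.
- **Case centres:** my camera estimates were 2–4 mm off along the cases' length. I corrected this by feel, and the second case first touched the rim (about 11 N) before I shifted it 4 mm and it dropped in.
- **Opening pull:** the measured travel was only about 37 mm. The stop force and the open position seen in the picture both indicate the slide was fully open.

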